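# Fish a dropped column nut out from under the instrument stand

## Robot

A 6-joint arm with a two-finger parallel gripper is mounted at the origin on the work surface. World frame = base frame: x ahead of the robot, y to its left, z up, the work surface at z = 0. Lengths are in m, angles in rad, forces in N, time in s.
With the tool pointing down it reaches from about 0.375 to 0.9 m from the base axis. Payload 3.1 kg.
Tool frame: the origin (TCP) lies on the centre line of the jaws, within the pads' length; the fingertips stand manip.finger_overhang ahead of it and the grasp point (between the pads) lies 11 mm behind it (manip.finger_overhang is the distance from the TCP to the fingertips, in m); y points along the fingers, z is the direction in which the jaws open and shut, and the axes are right-handed (so a half turn about y gives the same grasp; the last joint's range is limited). The gripper opens to 85 mm and grips with 20 to 120 N. Pads are 22 mm wide; open, the fingers measure 114 mm over their backs; the gripper's body (76 mm by 85 mm) begins 54 mm behind the grasp point. The pads swing forward as they close: fully open they stand 13 mm farther back than shut.
Start: joints at [-1.393, 0.527, 1.433, -0, 1.181, -0.178], TCP at [0.218, -0.586, 0.239] pointing down, gripper open.
Joint ranges: [-3.08, 3.08], [-0.75, 2.2], [0.22, 2.44], [-1.43, 4.57], [0, 2.65], [-2.85, 2.85]. Speed limits (rad/s): [2.79, 2.79, 3.14, 3.14, 3.14, 3.14].

## Interface

Orientations are given as a unit quaternion [x, y, z, w].
In Python, from station import manip gives the robot as it stands.
- The arm moves only by the tool send_rows, never from a script. Its argument "plan" is a list of rows, each an object with "linear": the shift along the tool's x, y, z in units of 30 mm (1.0 is 30 mm), a list of three; "roll": the turn about the tool's y in units of 6 degrees (1.0 is 6 degrees). In form: [{"linear": [tx, ty, tz], "roll": roll}, ...]. A call has exactly 5 rows; each row shifts and turns the commanded pose from where the row before left it, along the tool's axes as they then stand; what a row does not reach is not made up. A row lasts 1/8 s, in which the tool goes at most 62.5 mm and 10.7 degrees, less where a joint would pass 70% of its speed; a pose out of reach is approached as far as the arm can. A call is refused whole if a number of a shift passes 1 or a number of a turn 1, either way. A call with a gripper value outside its range is refused whole. "claw" is the finger opening in mm, from 0 to 85.4, set as the call begins (left out, the last holds). The fingers move at their own pace and stop on an object; "force" is the grip in N (left out, the last holds). Time passes only in rows, so rows that do not move let the fingers close, or fill a call up. It gives the time, the measured TCP pose, the force and the opening at its end, in the units of the state.
- manip.sense(): the state, without advancing time (a new reading comes with each control period).
- manip.snapshot(name): name is "scene" or "side" or "wrist"; returns the picture (480x640x3 uint8, blue, green, red); there is no depth.
- manip.get_calibration(name): a dict with "fovy" (degrees; the focal length in pixels is half the picture's height over the tangent of half this angle, whatever the lens; pixels are square), "cx", "cy" (the principal point, pixels), "cam_to_world" (4x4, takes a point from camera to world coordinates); the wrist camera has in their place "tool_from_camera" (4x4, takes a point from camera to tool coordinates, whose origin is the TCP and whose axes are the tool frame's). Camera axes: x right, y down, z forward; pixel columns grow to the right and rows downward; lengths in m; the calibration is good to about 2 mm. A picture is of the moment at which its call begins: read the wrist's pose just before it. get_calibration takes no time and is no camera call.
- manip.sign_off(): hands the job in, once; it reports no verdict.
Trained networks look in the newest picture that a camera, given by its name, has taken for a name from the list of things; names that differ only in an ending like _2 or _b are one class to them, and where a whole thing is asked for, a point or a joint stands for the part that bears it (a point fixed in the world has none). Each returns a list of dicts, best first, with "p" (0 to 1); they miss things now and then, are a little off and sometimes report something else, mostly with a low value. They report only what shows in the picture. A call takes as long as a camera call. They do not tell look-alikes from the thing itself.
- manip.look_for(camera, query): "extent" ([left, top, right, bottom] in pixels, round what is visible of it).
The state is a dict: "t": time; "q": joint angles; "qd": joint speeds; "tau": joint torques, N m; "tcp_pos": TCP position; "tool_rot": TCP orientation; "force": force on the tool from outside, world axes, zero at the start; "ft_torque": the same for the moment, N m; "finger_gap": opening from 0.0 (shut) to 1.0 (fully open).
Only numpy, scipy, OpenCV 4.12 (cv2) and the standard library are available. Lean on these libraries where they do the work, as an engineer would, in place of code of your own. Each camera call takes 0.05 s, during which the arm holds its last target.

## Task

A brass nut has been dropped and lies out of sight under the low instrument stand, close to the right of the springy leak-sensor flap that hangs in there: pick the yellow-handled probe off its black mat, slide its blade in under the right-hand side of the stand, and sweep left until you feel the flap give lightly, for pushing it in a centimetre trips the alarm. Drag the nut out with the probe's lip until it lies on the bench just in front of the stand, without touching it with the gripper or banging the stand. Then lay the probe flat along its mat as it was and let go, leaving everything else alone.

Things in the scene. Friction and masses are not known exactly. Their poses are not given: they have to be found in the camera images.
- stand_front (a point): Fixed low instrument stand: grey board 270 wide (y), 200 deep (x), underside 45 above the bench, top 57; side walls' inner faces at y -121 and +121, back wall at x 188, front open. A white unit 70 tall stands on it from x 50 back. Site: on the bench, mid front edge. x into the bay, y left seen from the robot, z up. In the bay, out of sight, hang the flap and lies the nut.
- flap_zone (a point): NOT the flap but the middle of where it may be (fixed point of the stand, on the bench; axes as the stand). The leak flap is an orange upright plate along x, -60 to +60 from here, 6 to 42 up; its right face stands anywhere from y -50 to +50. Sprung, it slides to +y: gives from 1 N, 4 mm per further newton, springs back. Pushed in 10 mm (3.5 N) it trips the alarm.
- nut_zone (a point): NOT the nut, which is not measured: a fixed point of the stand, on the bench, 50 behind its front edge, mid width; axes as the stand. The nut: brass, hexagonal, about 16 across, 10 tall, 14 to 28 g, lying flat; centre within x -18 to +18 of here and 10 to 20 to the right of the flap's right face. Too light to feel when pushed. The bay right of y -45 is empty.
- probe_grip (a point): Grip point, mid handle of the yellow hand probe (about 160 g), 86 above its underside. Handle: upright slab 34 (x) by 16 thick (y), top at 110 above the underside, on a foot 40 by 44 (y) by 6. From it an aluminium blade 12 wide, 6 thick runs along x to 170, its underside level with the foot's. x from handle to tip, y towards the lip, z up.
- probe_lip (a point): Outer corner of the probe's lip, at the underside, on the side towards the handle: 162 in x, 24 in y from the grip point, 86 below it; axes as the probe. The lip is a cross bar at the blade's tip, x 162 to 170, 10 tall, jutting 18 to +y beyond the blade's edge. The nut fits in the corner between blade and lip.
- mat: Fixed black rubber mat 250 (x) x 100 (y) x 3 thick, the probe's place. Origin: centre of its underside, on the bench. x along its length.
- beaker: clear beaker, 70 across, 90 tall; origin: centre of underside; leave alone
- column: steel column lying on the bench, 150 long (x), 18 thick; origin: under its middle; leave alone
- driver: screwdriver, 170 long, red handle; leave alone
There are look-alikes about, which are no part of the job. Leave any blue or purple look-alike of the part that bears probe_grip alone.

How it is judged:
On the way, in this order (a step that is already met when the one before it is completed fails the run):
1. the probe's lip is in the bay, deep under the stand (x of probe_lip in the frame of stand_front above 0.04 m and z of probe_lip in the frame of stand_front below 0.035 m), for 0.2 s.
2. the nut is out in front of the stand (x of nut_c0 in the frame of stand_front below -0.01 m), for 0.1 s.
At the end, for the whole second after the job is handed in: The nut lies on the bench wholly in front of the stand's front edge (its centre 10 to 120 mm out), and the probe lies flat on its mat, upright handle over the mat, blade along it within 0.4 rad, released and at rest (x of nut_c0 in the frame of stand_front between -0.12 and -0.01 m and height (world z) of nut_c0 below 0.012 m and horizontal distance between probe_grip and mat below 0.12 m and y of probe_grip in the frame of mat between -0.045 and 0.045 m and height (world z) of probe_grip between 0.084 and 0.094 m and angle between probe_grip's own z axis and vertical below 0.06 rad and angle between the x axis of probe_grip and the x axis of mat, either way round below 0.4 rad); the robot touches nothing.
It fails at once if the leak-sensor flap is pushed in 10 mm or more (alarm) (distance of flap_c0 from where it was at the start of the episode above 0.01 m).
It fails at once if the probe or the arm bangs the stand (over 20 N) (contact force between any of stand_c0, stand_c1, stand_c2, stand_c3, stand_c4 and anything else above 20 N).
It fails at once if the gripper touches the nut (contact force between any of the fingers, the arm and nut_c0 above 0.3 N).
It fails at once if another thing is disturbed (moved 25 mm) (distance of any of bottle_c0, beaker_c0, column_c0, mouse_c0, driver_c0, carton_c0, jar_c0 from where it was at the start of the episode above 0.025 m).
It also fails if it takes over 58 s, if anything falls off the work surface, if the arm or the gripper's body presses on something with over 40 N, if the wrist force passes 120 N, or if a joint passes its speed limit or range.

## Working session

There is one attempt and no reset: what is moved stays moved. The work goes in short steps, Python scripts to look and compute and a tool call to move; the robot and the scene stay as the last step left them, time stands still between calls to the robot, and variables do not carry over. Pictures are saved under pics/ and viewed, and the job is handed in when it is done.

Besides the shell and the picture viewer there is one more tool, called after "Request:" by a JSON object that holds its "api" and its "payload", one argument or row to a line. send_rows: Moves the arm, as the interface text tells. Its arguments: {"type":"object","properties":{"plan":{"type":"array"},"claw":{"type":"number"},"force":{"type":"number"}},"required":["plan"]}

```bash
ls; mkdir -p pics; python3 - <<'E'
from station import manip
import cv2
print(manip.sense()); print(manip.finger_overhang)
for n in ["scene","side","wrist"]:
    im=manip.snapshot(n); cv2.imwrite(f"pics/a_{n}.png",im)
    print(n,manip.get_calibration(n))
E
```

```text
pics
{'t': 0.0, 'q': array([-1.39246786e+00,  5.28475460e-01,  1.43391227e+00, -1.15301807e-05,
        1.18138622e+00, -1.78515656e-01]), 'qd': array([-0.00170959,  0.00031172,  0.00112324,  0.00195398, -0.00091008,
       -0.0017003 ]), 'tau': array([ 2.73614978e-04, -4.42347765e+01, -1.78023773e+01, -3.12276616e-04,
        8.46066599e-03, -2.46187071e-07]), 'tcp_pos': array([ 0.21821341, -0.58492029,  0.23832472]), 'tool_rot': array([-0.12550027,  0.69665195, -0.69510954,  0.12549288]), 'force': array([-0.30388672, -0.15921539,  0.15499553]), 'ft_torque': array([-0.00063672,  0.0639559 , -0.04231362]), 'finger_gap': 1.0012980730145764}
0.008
scene {'fovy': 48.45316281601735, 'cx': 322.35668082373013, 'cy': 226.94117174874415, 'cam_to_world': array([[-0.70802049,  0.55549757, -0.43603834,  1.1425182 ],
       [ 0.70617765,  0.553003  , -0.44215474,  0.54268827],
       [-0.00448537, -0.62097514, -0.78381742,  1.25307583],
       [ 0.        ,  0.        ,  0.        ,  1.        ]])}
side {'fovy': 43.927622204402425, 'cx': 311.9561407502023, 'cy': 253.71312969145646, 'cam_to_world': array([[-0.84744894, -0.31207034,  0.42946758, -0.23183807],
       [-0.53065916,  0.52112812, -0.6684507 ,  0.98916429],
       [-0.015204  , -0.79437874, -0.60723246,  1.11852323],
       [ 0.        ,  0.        ,  0.        ,  1.        ]])}
wrist {'fovy': 69.53647456020573, 'cx': 314.3654669523526, 'cy': 237.34538487269987, 'tool_from_camera': array([[ 2.65682165e-04,  9.57874479e-01,  2.87187069e-01,
        -7.27232277e-02],
       [ 5.88342945e-04, -2.87187179e-01,  9.57874302e-01,
        -1.34580719e-01],
       [ 9.99999792e-01, -8.55256323e-05, -6.39859203e-04,
        -5.77394148e-04],
       [ 0.00000000e+00,  0.00000000e+00,  0.00000000e+00,
         1.00000000e+00]])}
```

View pics/a_scene.png

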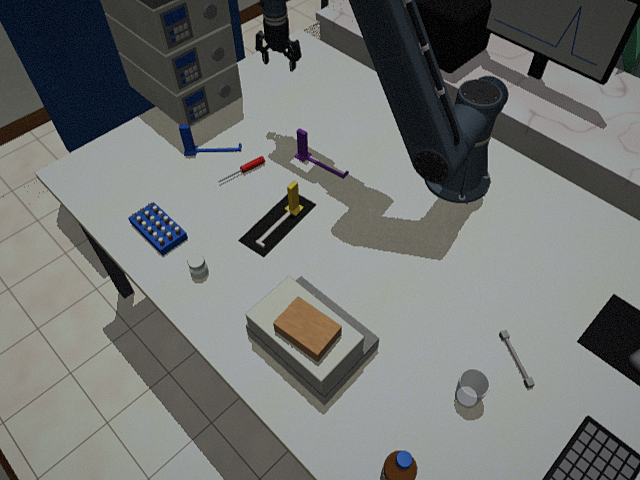

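View pics/a_side.png

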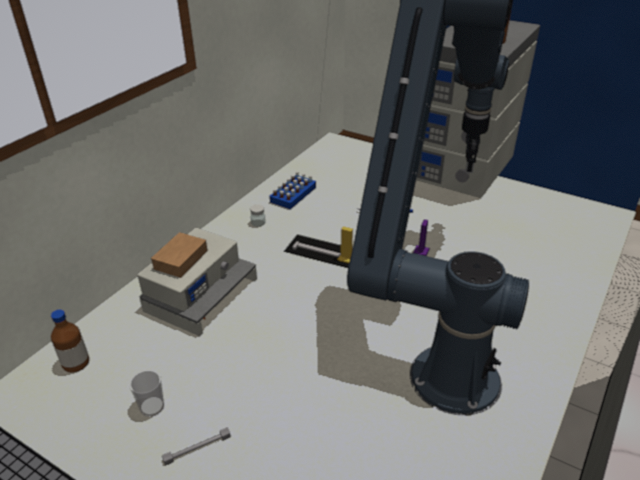

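View pics/a_wrist.png

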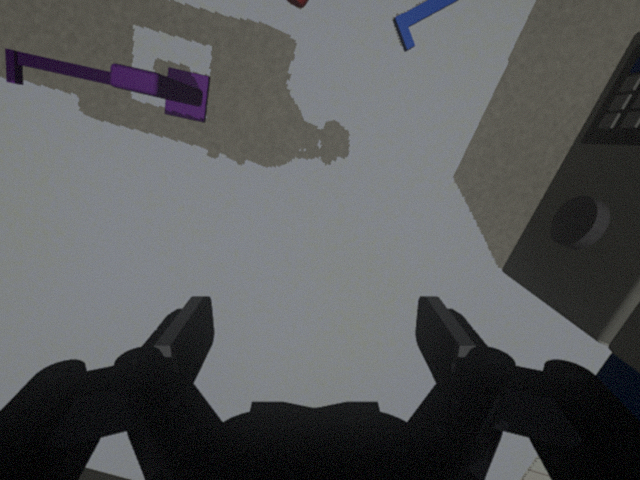

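```bash
cat > h.py <<'E'
import numpy as np, cv2
from station import manip
from scipy.spatial.transform import Rotation as R
def cam(n, st=None):
    c=manip.get_calibration(n); f=240/np.tan(np.radians(c['fovy'])/2)
    if 'cam_to_world' in c: T=c['cam_to_world']
    else:
        st=st or manip.sense(); W=np.eye(4); W[:3,:3]=R.from_quat(st['tool_rot']).as_matrix(); W[:3,3]=st['tcp_pos']; T=W@c['tool_from_camera']
    return T,f,c['cx'],c['cy']
def ray(C,uv,z):
    T,f,cx,cy=C; d=T[:3,:3]@np.array([(uv[0]-cx)/f,(uv[1]-cy)/f,1]); o=T[:3,3]
    return o+d*(z-o[2])/d[2]
def proj(C,P):
    T,f,cx,cy=C; p=(np.asarray(P)-T[:3,3])@T[:3,:3]; return np.stack([cx+f*p[...,0]/p[...,2],cy+f*p[...,1]/p[...,2]],-1)
def crop(im,x0,y0,x1,y1,s,name): cv2.imwrite(name,cv2.resize(im[y0:y1,x0:x1],None,fx=s,fy=s,interpolation=cv2.INTER_CUBIC))
E
python3 - <<'E'
from h import *
im=cv2.imread('pics/a_scene.png'); crop(im,220,170,420,410,2.5,'pics/b1.png')
im=cv2.imread('pics/a_side.png'); crop(im,120,160,370,340,3,'pics/b2.png')
E
```

```text
(no output)
```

View pics/b1.png

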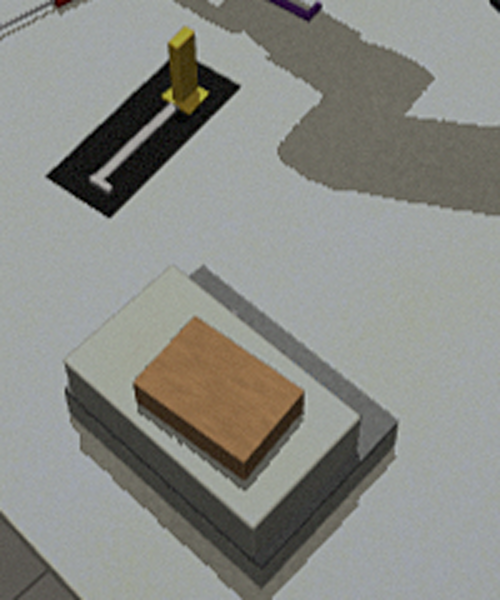

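View pics/b2.png

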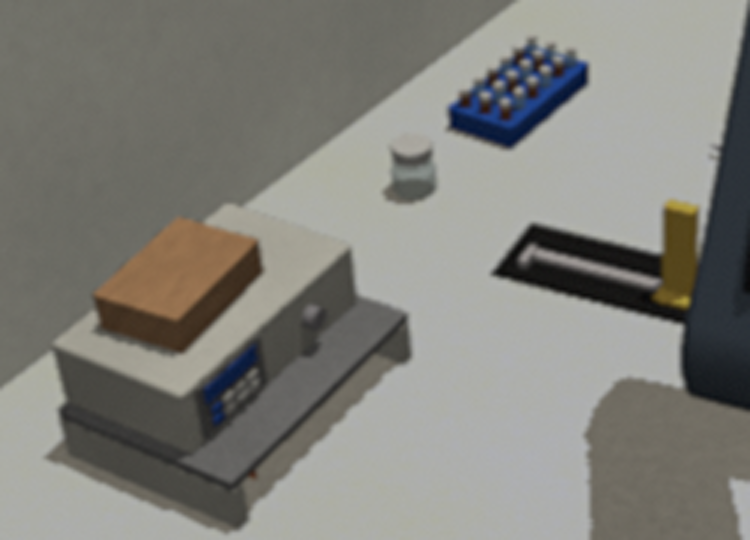

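```bash
python3 - <<'E'
from h import *
S=cam('scene');D=cam('side')
sc=lambda u,v,z:ray(S,(220+u/2.5,170+v/2.5),z).round(4)
sd=lambda u,v,z:ray(D,(120+u/3,160+v/3),z).round(4)
print('stand scene',sc(203,265,.057),sc(397,425,.057),sc(264,588,0))
print('stand side',sd(407,317,.057),sd(238,486,.057), sd(242,528,0),sd(410,360,0))
print('mat scene',sc(47,177,.003),sc(110,217,.003),sc(240,87,.003))
print('mat side',sd(493,272,.003),sd(533,224,.003))
print('handle top',sc(183,35,.113),sd(682,208,.113)); print('lip tip',sc(92,181,.008),sc(107,190,.008),sd(528,243,.01),sd(525,262,.01))
print('orange',[sd(253,473,z) for z in (0.006,.02,.042)])
E
```

```text
stand scene [ 0.6348 -0.0538  0.057 ] [0.629 0.216 0.057] [0.8206 0.2229 0.    ]
stand side [ 0.6276 -0.0485  0.057 ] [0.6138 0.2135 0.057 ] [0.6213 0.2106 0.    ] [ 0.631  -0.0512  0.    ]
mat scene [ 0.6566 -0.2994  0.003 ] [ 0.6421 -0.2037  0.003 ] [ 0.3993 -0.2383  0.003 ]
mat side [ 0.6392 -0.2079  0.003 ] [ 0.6503 -0.3008  0.003 ]
handle top [ 0.4555 -0.2737  0.113 ] [ 0.4527 -0.271   0.113 ]
lip tip [ 0.6252 -0.2543  0.008 ] [ 0.6214 -0.2321  0.008 ] [ 0.6305 -0.2612  0.01  ] [ 0.6148 -0.2317  0.01  ]
orange [array([0.6538, 0.1562, 0.006 ]), array([0.6427, 0.1667, 0.02  ]), array([0.6252, 0.1832, 0.042 ])]
```

```bash
python3 - <<'E'
from h import *
im=cv2.imread('pics/a_side.png'); crop(im,170,290,240,345,10,'pics/b3.png')
im=im[290:345,170:240]; b,g,r=[im[...,i].astype(int) for i in range(3)]
ys,xs=np.where(r-b>40); print(list(zip(xs+170,ys+290,r[ys,xs],b[ys,xs])))
E
```

```text
[]
```

View pics/b3.png

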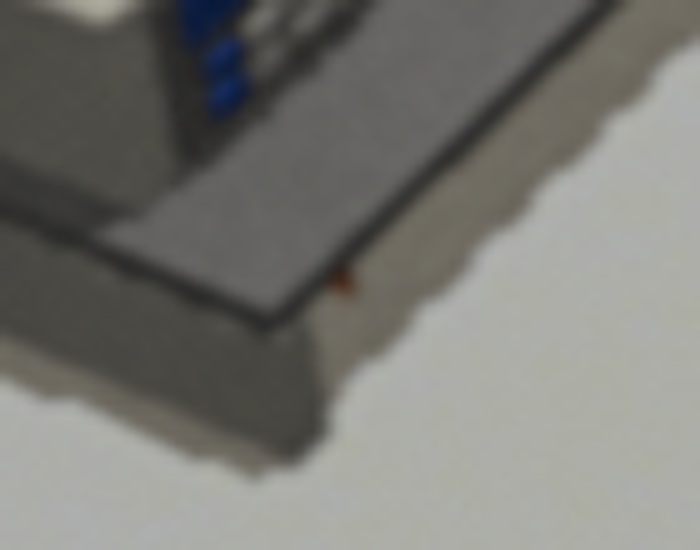

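```bash
python3 - <<'E'
from h import *
st=manip.sense(); M=R.from_quat(st['tool_rot']).as_matrix(); print(M.round(3))
for tgt in [(.40,-.27,.238)]:
    print(M.T@(np.array(tgt)-st['tcp_pos'])/.03)
yaw=np.degrees(np.arctan2(M[1,0],M[0,0])); print(yaw)
E
```

```text
[[-0.937 -0.     0.349]
 [-0.349  0.002 -0.937]
 [-0.    -1.    -0.002]]
[-9.34557405  0.0340799  -7.72541708]
-159.55937733737392
```

```bash
cat >> h.py <<'E'
def plan(tgt,yaw=None,n=5,st=None):
    """rows in tool units from current pose to tgt with world-straight steps"""
    st=st or manip.sense(); M=R.from_quat(st['tool_rot']).as_matrix(); p=st['tcp_pos'].copy()
    y0=np.degrees(np.arctan2(M[1,0],M[0,0])); dy=0 if yaw is None else (yaw-y0+180)%360-180
    step=(np.array(tgt)-p)/n; out=[]
    for k in range(n):
        out.append(dict(linear=(M.T@step/.03).round(2).tolist(),roll=round(-dy/n/6,2)))
        M=R.from_euler('z',dy/n,degrees=True).as_matrix()@M
    return out
E
python3 - <<'E'
from h import *
for r in plan((.40,-.275,.26),-178,n=10): print(r)
E
```

```text
{'linear': [-0.93, -0.07, -0.76], 'roll': np.float64(0.31)}
{'linear': [-0.9, -0.07, -0.79], 'roll': np.float64(0.31)}
{'linear': [-0.88, -0.07, -0.82], 'roll': np.float64(0.31)}
{'linear': [-0.85, -0.07, -0.84], 'roll': np.float64(0.31)}
{'linear': [-0.82, -0.07, -0.87], 'roll': np.float64(0.31)}
{'linear': [-0.8, -0.07, -0.9], 'roll': np.float64(0.31)}
{'linear': [-0.77, -0.07, -0.92], 'roll': np.float64(0.31)}
{'linear': [-0.74, -0.07, -0.95], 'roll': np.float64(0.31)}
{'linear': [-0.71, -0.07, -0.97], 'roll': np.float64(0.31)}
{'linear': [-0.67, -0.07, -0.99], 'roll': np.float64(0.31)}
```

Request:
{"api": "send_rows", "payload": {
  "plan": [
    {"linear": [-0.93, -0.07, -0.76], "roll": 0.31},
    {"linear": [-0.9, -0.07, -0.79], "roll": 0.31},
    {"linear": [-0.88, -0.07, -0.82], "roll": 0.31},
    {"linear": [-0.85, -0.07, -0.84], "roll": 0.31},
    {"linear": [-0.82, -0.07, -0.87], "roll": 0.31}
  ],
  "claw": 85,
  "force": 90
}}

```text
t: 0.78
tcp_pos: [0.3094, -0.4292, 0.2497]
tool_rot: [-0.068, 0.704, -0.704, 0.068]
force: [0.4, -0.3, -0.5]
finger_gap: 0.994
```

Request:
{"api": "send_rows", "payload": {
  "plan": [
    {"linear": [-0.8, -0.07, -0.9], "roll": 0.31},
    {"linear": [-0.77, -0.07, -0.92], "roll": 0.31},
    {"linear": [-0.74, -0.07, -0.95], "roll": 0.31},
    {"linear": [-0.71, -0.07, -0.97], "roll": 0.31},
    {"linear": [-0.67, -0.07, -0.99], "roll": 0.31}
  ]
}}

```text
t: 1.4
tcp_pos: [0.4009, -0.274, 0.2603]
tool_rot: [-0.011, 0.707, -0.707, 0.011]
force: [0.3, -0.1, 0.4]
finger_gap: 0.995
```

```bash
python3 - <<'E'
from h import *
st=manip.sense(); print(st['t'],st['tcp_pos'],st['force'])
import pickle; pickle.dump(st,open('st1.pkl','wb'))
for n in ['wrist','scene','side']: cv2.imwrite(f'pics/c_{n}.png',manip.snapshot(n))
print(manip.look_for('wrist','probe_grip'))
E
```

```text
1.4 [ 0.40094508 -0.274046    0.26025026] [ 0.30746293 -0.12913826  0.36476136]
[{'extent': [592.7, 165.4, 639.3, 222.7], 'p': 0.95}, {'extent': [299.5, 285.5, 457.8, 334.1], 'p': 0.62}, {'extent': [294.0, 2.7, 341.5, 176.4], 'p': 0.6}]
```

View pics/c_wrist.png

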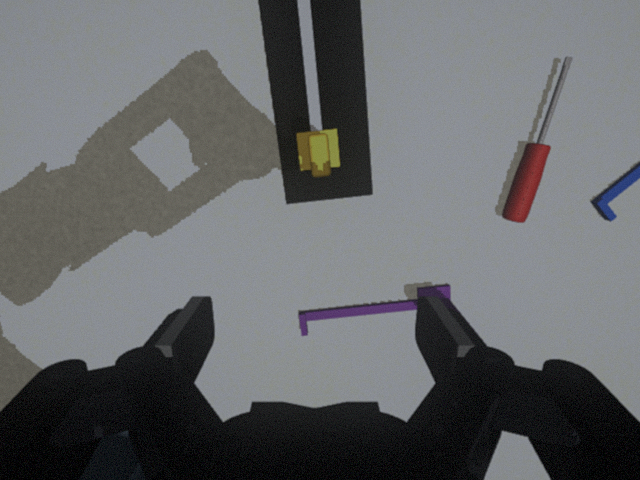

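```bash
python3 - <<'E'
from h import *
im=cv2.imread('pics/c_wrist.png'); crop(im,250,0,390,210,4,'pics/c1.png')
im=cv2.imread('pics/c_scene.png'); crop(im,230,170,330,260,7,'pics/c2.png')
E
```

```text
(no output)
```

View pics/c1.png

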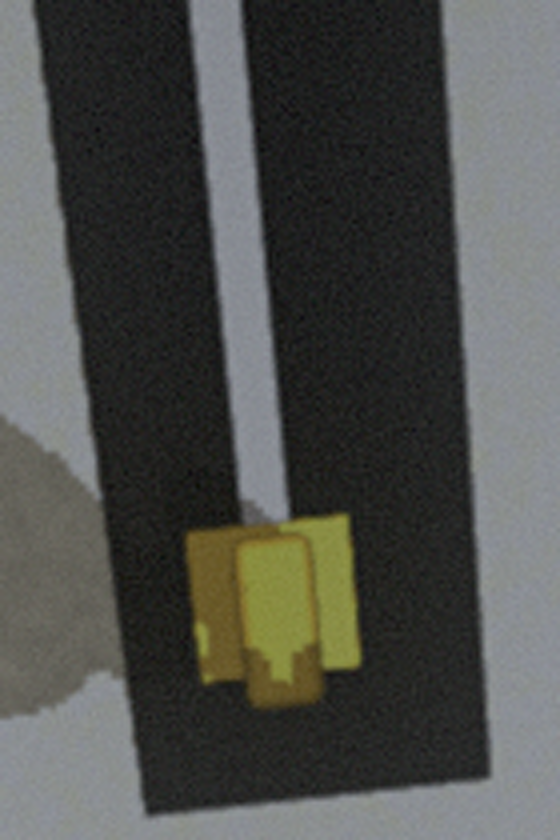

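View pics/c2.png

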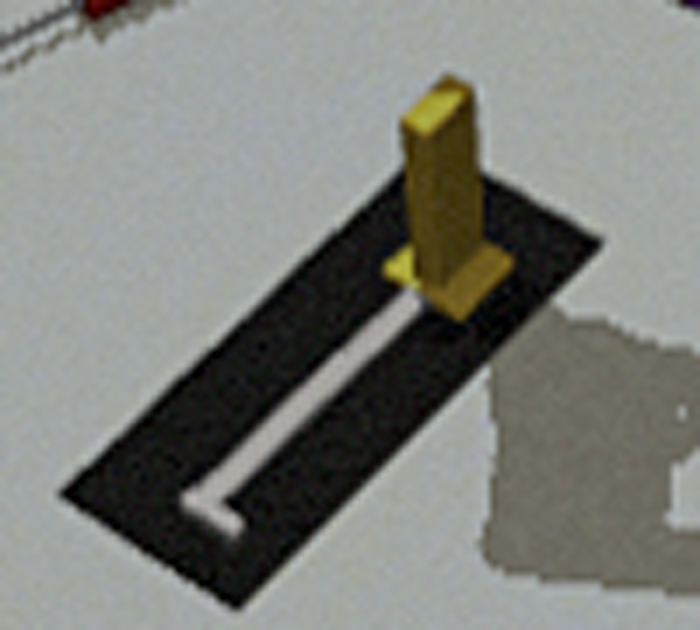

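View pics/c_side.png

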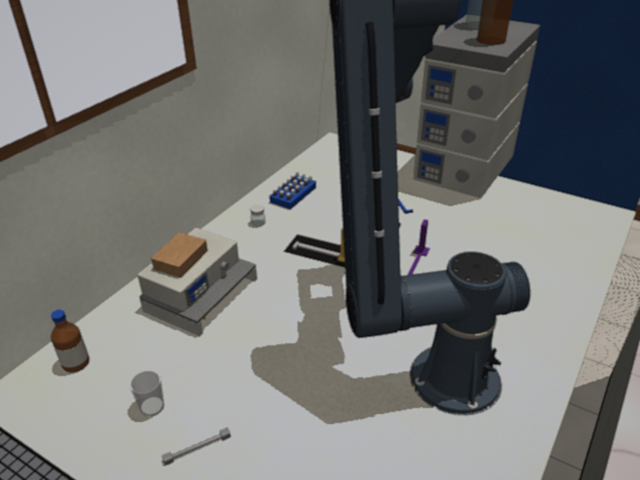

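```bash
python3 - <<'E'
from h import *
import pickle; st=pickle.load(open('st1.pkl','rb')); C=cam('wrist',st)
w=lambda u,v,z:ray(C,(250+u/4,v/4),z)
print('top c',w(280,622,.113), 'corners',[w(*c,.113).round(4) for c in [(238,545),(313,537),(248,706),(325,697)]])
print('foot',[w(*c,.009).round(4) for c in [(186,533),(350,515),(203,684),(360,668)]])
a,b=w(263,490,.009),w(216,0,.009); print('blade',a,b,np.degrees(np.arctan2(*(b-a)[[1,0]])))
m=[w(*c,.003) for c in [(148,815),(490,775),(37,0),(440,0)]]; print('mat',[x.round(4) for x in m])
print([np.degrees(np.arctan2(*(q-p)[[1,0]])) for p,q in [(m[0],m[2]),(m[1],m[3]),(m[1],m[0])]])
S=cam('scene'); s=lambda u,v,z:ray(S,(230+u/7,170+v/7),z).round(4)
print('scene lip',s(190,500,.013),s(240,535,.008),'mat',[s(*c,.003) for c in [(60,493),(237,610),(603,240)]],'top',s(438,107,.113))
E
```

```text
top c [ 0.45692787 -0.27616974  0.113     ] corners [array([ 0.4713, -0.2674,  0.113 ]), array([ 0.4733, -0.282 ,  0.113 ]), array([ 0.4402, -0.2703,  0.113 ]), array([ 0.4425, -0.2858,  0.113 ])]
foot [array([ 0.4732, -0.252 ,  0.009 ]), array([ 0.4791, -0.2956,  0.009 ]), array([ 0.4335, -0.2573,  0.009 ]), array([ 0.4392, -0.3003,  0.009 ])]
blade [ 0.48474725 -0.27222573  0.009     ] [ 0.59670509 -0.25730029  0.009     ] 7.593502046362436
mat [array([ 0.3953, -0.242 ,  0.003 ]), array([ 0.4098, -0.3394,  0.003 ]), array([ 0.5973, -0.2132,  0.003 ]), array([ 0.6003, -0.312 ,  0.003 ])]
[np.float64(8.121831180582886), np.float64(8.175652338365902), np.float64(98.5158098113544)]
scene lip [ 0.6243 -0.2531  0.013 ] [ 0.6194 -0.2279  0.008 ] mat [array([ 0.6562, -0.301 ,  0.003 ]), array([ 0.6432, -0.2031,  0.003 ]), array([ 0.3975, -0.2394,  0.003 ])] top [ 0.4603 -0.2712  0.113 ]
```

```bash
python3 - <<'E'
from h import *
for r in plan((.4565,-.276,.168),-172.3,n=5): print(r)
E
```

```text
{'linear': [-0.37, 0.62, 0.02], 'roll': np.float64(-0.19)}
{'linear': [-0.37, 0.62, 0.03], 'roll': np.float64(-0.19)}
{'linear': [-0.37, 0.62, 0.03], 'roll': np.float64(-0.19)}
{'linear': [-0.37, 0.62, 0.04], 'roll': np.float64(-0.19)}
{'linear': [-0.37, 0.62, 0.05], 'roll': np.float64(-0.19)}
```

Request:
{"api": "send_rows", "payload": {
  "plan": [
    {"linear": [-0.37, 0.62, 0.02], "roll": -0.19},
    {"linear": [-0.37, 0.62, 0.03], "roll": -0.19},
    {"linear": [-0.37, 0.62, 0.03], "roll": -0.19},
    {"linear": [-0.37, 0.62, 0.04], "roll": -0.19},
    {"linear": [-0.37, 0.62, 0.05], "roll": -0.19}
  ]
}}

```text
t: 2.22
tcp_pos: [0.4561, -0.2779, 0.1664]
tool_rot: [0.046, -0.705, 0.706, -0.046]
force: [-0.2, 1.0, 0.4]
finger_gap: 0.991
```

```bash
python3 - <<'E'
from h import *
st=manip.sense(); print(st['t'],st['tcp_pos'])
for r in plan((.4565,-.276,.076),-172.3,n=5): print(r)
cv2.imwrite('pics/d.png',manip.snapshot('wrist'))
E
```

```text
2.225 [ 0.45614538 -0.27792324  0.16643808]
{'linear': [-0.0, 0.6, -0.01], 'roll': np.float64(-0.01)}
{'linear': [-0.0, 0.6, -0.01], 'roll': np.float64(-0.01)}
{'linear': [-0.0, 0.6, -0.01], 'roll': np.float64(-0.01)}
{'linear': [-0.0, 0.6, -0.01], 'roll': np.float64(-0.01)}
{'linear': [-0.0, 0.6, -0.01], 'roll': np.float64(-0.01)}
```

View pics/d.png

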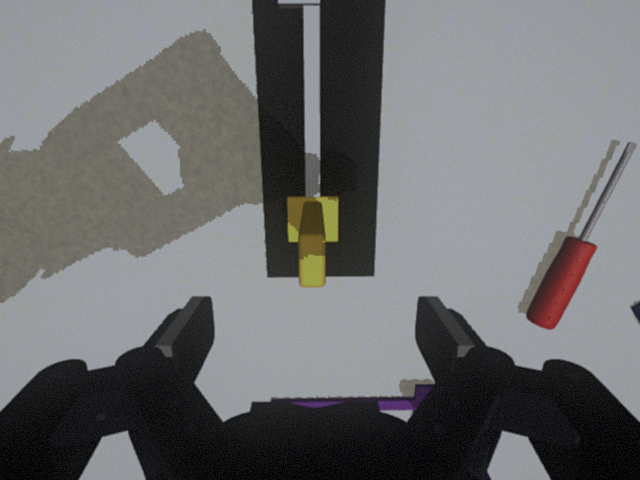

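Request:
{"api": "send_rows", "payload": {
  "plan": [
    {"linear": [0, 0.6, -0.01], "roll": 0},
    {"linear": [0, 0.6, -0.01], "roll": 0},
    {"linear": [0, 0.6, -0.01], "roll": 0},
    {"linear": [0, 0.6, -0.01], "roll": 0},
    {"linear": [0, 0.6, -0.01], "roll": 0}
  ]
}}

```text
t: 2.9
tcp_pos: [0.4557, -0.2763, 0.0769]
tool_rot: [0.046, -0.705, 0.706, -0.046]
force: [0.7, 0.2, 0.8]
finger_gap: 0.994
```

Request:
{"api": "send_rows", "payload": {
  "plan": [
    {"linear": [0, 0, 0], "roll": 0},
    {"linear": [0, 0, 0], "roll": 0},
    {"linear": [0, 0, 0], "roll": 0},
    {"linear": [0, 0, 0], "roll": 0},
    {"linear": [0, 0, 0], "roll": 0}
  ],
  "claw": 0,
  "force": 90
}}

```text
t: 3.52
tcp_pos: [0.4565, -0.2752, 0.0781]
tool_rot: [0.046, -0.705, 0.706, -0.047]
force: [0.5, -0.6, 5.1]
finger_gap: 0.173
```

```bash
python3 - <<'E'
from h import *
st=manip.sense(); print(st)
cv2.imwrite('pics/e.png',manip.snapshot('wrist'))
E
```

```text
{'t': 3.525, 'q': array([-7.52256233e-01,  6.54308906e-01,  1.79275359e+00, -1.22991269e-04,
        6.93062372e-01,  6.86875944e-01]), 'qd': array([ 0.00060451,  0.00089593,  0.0005441 , -0.00127615, -0.00063553,
        0.00153197]), 'tau': array([ 3.01468223e-01, -3.87723649e+01, -8.56418878e+00,  5.76931110e-02,
       -1.23100150e-01, -1.91200571e-02]), 'tcp_pos': array([ 0.4564674 , -0.2751785 ,  0.07806867]), 'tool_rot': array([ 0.04621557, -0.70517494,  0.70597045, -0.0468845 ]), 'force': array([ 0.4611974 , -0.59438684,  5.12074572]), 'ft_torque': array([0.06505558, 0.08998147, 0.02745131]), 'finger_gap': 0.17290495563743452}
```

View pics/e.png

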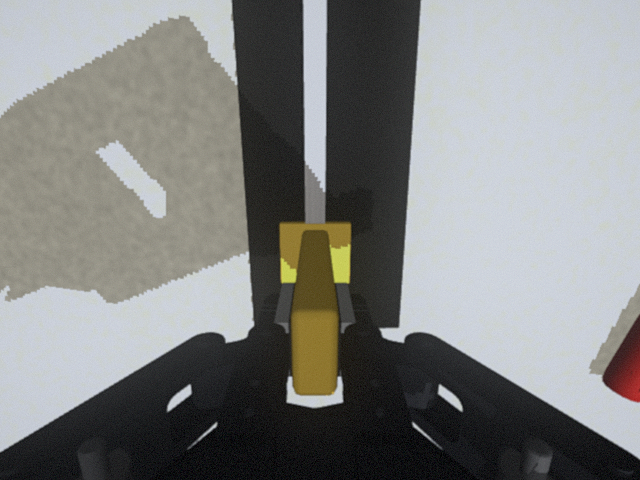

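```bash
python3 - <<'E'
from h import *
st=manip.sense()
s2=dict(st); s2['tcp_pos']=st['tcp_pos']+[0,0,.048]
for r in plan((.43,0,.2),-178,n=13,st=s2): print(r)
E
```

```text
{'linear': [-0.03, -0.19, -0.71], 'roll': np.float64(0.07)}
{'linear': [-0.02, -0.19, -0.71], 'roll': np.float64(0.07)}
{'linear': [-0.02, -0.19, -0.71], 'roll': np.float64(0.07)}
{'linear': [-0.01, -0.19, -0.71], 'roll': np.float64(0.07)}
{'linear': [-0.0, -0.19, -0.71], 'roll': np.float64(0.07)}
{'linear': [0.0, -0.19, -0.71], 'roll': np.float64(0.07)}
{'linear': [0.01, -0.19, -0.71], 'roll': np.float64(0.07)}
{'linear': [0.01, -0.19, -0.71], 'roll': np.float64(0.07)}
{'linear': [0.02, -0.19, -0.71], 'roll': np.float64(0.07)}
{'linear': [0.02, -0.19, -0.71], 'roll': np.float64(0.07)}
{'linear': [0.03, -0.19, -0.71], 'roll': np.float64(0.07)}
{'linear': [0.03, -0.19, -0.71], 'roll': np.float64(0.07)}
{'linear': [0.04, -0.19, -0.71], 'roll': np.float64(0.07)}
```

Request:
{"api": "send_rows", "payload": {
  "plan": [
    {"linear": [0, -0.5, 0], "roll": 0},
    {"linear": [0, -1, 0], "roll": 0},
    {"linear": [-0.03, -0.19, -0.71], "roll": 0.07},
    {"linear": [-0.02, -0.19, -0.71], "roll": 0.07},
    {"linear": [-0.02, -0.19, -0.71], "roll": 0.07}
  ]
}}

```text
t: 4.2
tcp_pos: [0.4488, -0.2081, 0.1389]
tool_rot: [-0.04, 0.707, -0.705, 0.038]
force: [0.5, 0.3, -1.5]
finger_gap: 0.172
```

Request:
{"api": "send_rows", "payload": {
  "plan": [
    {"linear": [-0.01, -0.19, -0.71], "roll": 0.07},
    {"linear": [0, -0.19, -0.71], "roll": 0.07},
    {"linear": [0, -0.19, -0.71], "roll": 0.07},
    {"linear": [0.01, -0.19, -0.71], "roll": 0.07},
    {"linear": [0.01, -0.19, -0.71], "roll": 0.07}
  ]
}}

```text
t: 4.82
tcp_pos: [0.438, -0.1023, 0.1673]
tool_rot: [-0.027, 0.707, -0.706, 0.025]
force: [0.1, -0.2, -1.5]
finger_gap: 0.178
```

Request:
{"api": "send_rows", "payload": {
  "plan": [
    {"linear": [0.02, -0.19, -0.71], "roll": 0.07},
    {"linear": [0.02, -0.19, -0.71], "roll": 0.07},
    {"linear": [0.03, -0.19, -0.71], "roll": 0.07},
    {"linear": [0.03, -0.19, -0.71], "roll": 0.07},
    {"linear": [0, 0, 0], "roll": 0}
  ]
}}

```text
t: 5.45
tcp_pos: [0.4293, -0.0177, 0.1902]
tool_rot: [-0.018, 0.707, -0.706, 0.016]
force: [-0.9, 0.2, -2.1]
finger_gap: 0.176
```

```bash
python3 - <<'E'
from h import *
import pickle
st=manip.sense(); print(st['t'],st['tcp_pos'],st['force'],st['ft_torque'],st['finger_gap']); pickle.dump(st,open('st2.pkl','wb'))
for n in ['wrist','scene','side']: cv2.imwrite(f'pics/f_{n}.png',manip.snapshot(n))
E
```

```text
5.45 [ 0.42934064 -0.01770738  0.1902445 ] [-0.93040767  0.18887496 -2.07345963] [-0.02273755 -0.00645867 -0.06624347] 0.17627300234134155
```

View pics/f_wrist.png

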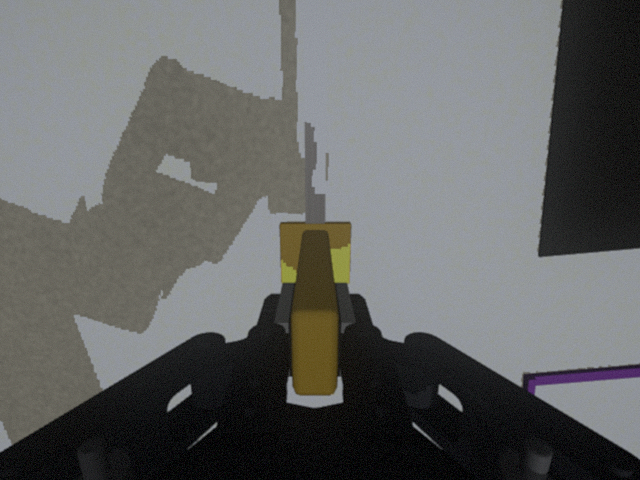

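View pics/f_scene.png

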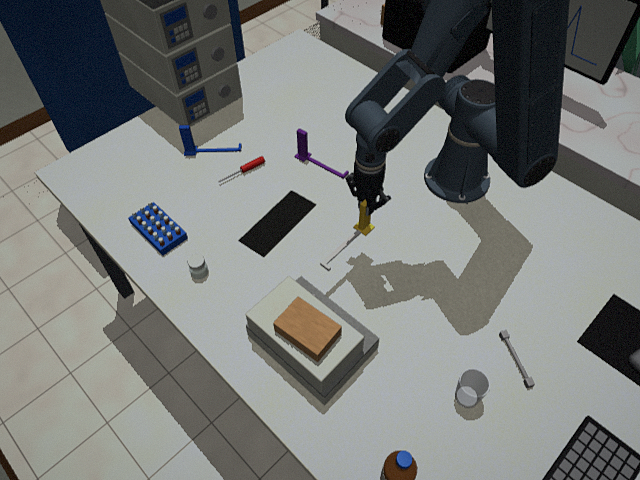

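```bash
python3 - <<'E'
from h import *
im=cv2.imread('pics/a_scene.png'); crop(im,240,265,385,405,5,'pics/g1.png')
im=cv2.imread('pics/a_side.png'); crop(im,130,220,265,345,6,'pics/g2.png')
E
```

```text
(no output)
```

View pics/g1.png

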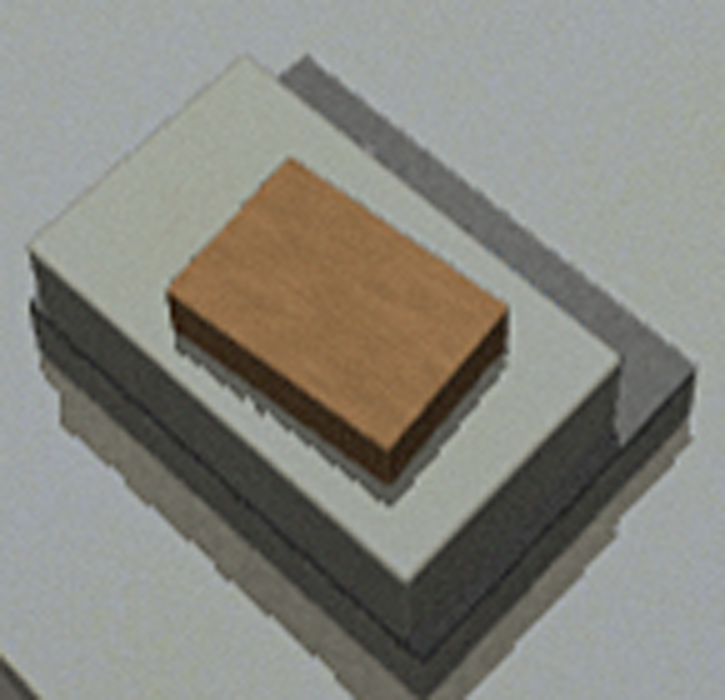

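View pics/g2.png

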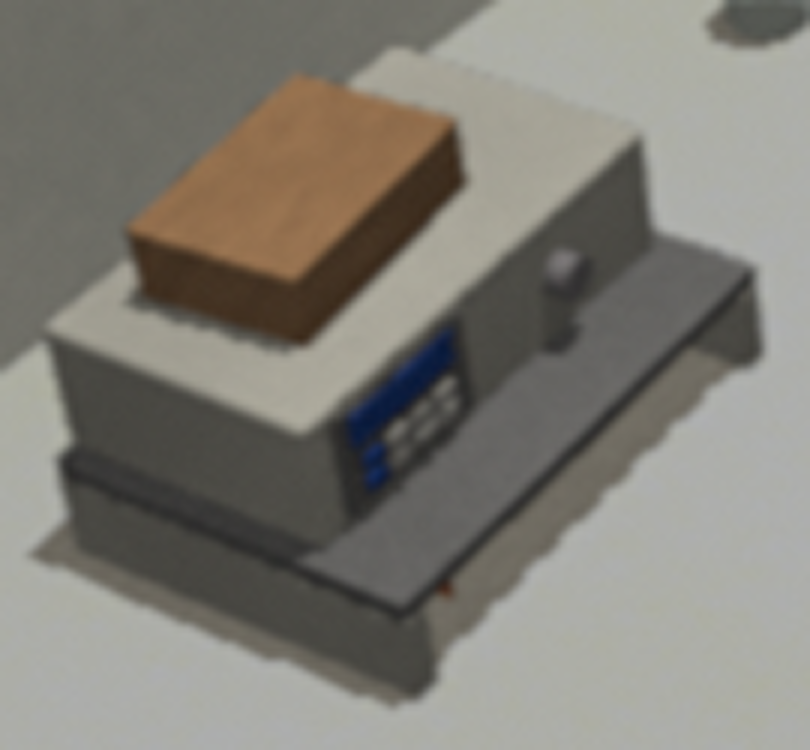

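View pics/f_side.png

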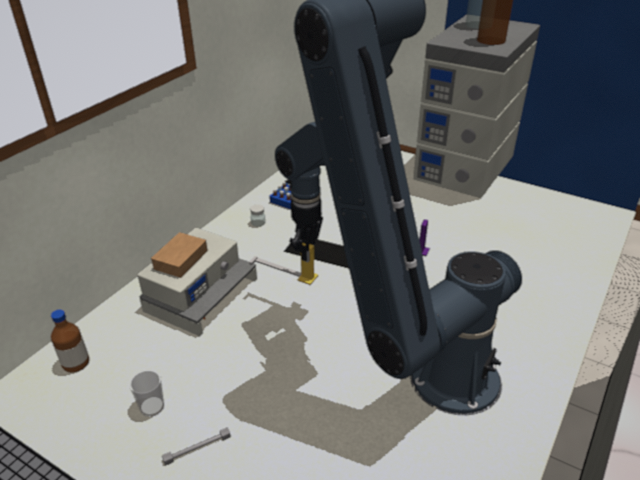

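```bash
cat > fit.py <<'E'
from h import *
from scipy.optimize import least_squares
S=cam('scene');D=cam('side')
sc=[((308,57),(0,-.135,.057)),((694,370),(0,.135,.057)),((33,305),(.2,-.135,.057)),((422,660),(.2,.135,.057))]
sd=[((752,270),(0,-.135,.057)),((400,612),(0,.135,.057)),((65,457),(.2,.135,.057)),((408,700),(0,.135,0)),((437,680),(0,.121,0)),((756,364),(0,-.135,0))]
A=[(S,np.array(p)/5+[240,265]-.4,q) for p,q in sc]; B=[(D,np.array(p)/6+[130,220]-.42,q) for p,q in sd]
def pose(p,q):
    c,s=np.cos(p[2]),np.sin(p[2]); q=np.array(q); return np.array([p[0]+c*q[0]-s*q[1],p[1]+s*q[0]+c*q[1],q[2]])
for name,L in [('scene',A),('side',B),('both',A+B)]:
    f=lambda p:np.concatenate([proj(C,pose(p,q))-uv for C,uv,q in L])
    r=least_squares(f,[.625,.08,.03],loss='soft_l1'); print(name,r.x.round(4),np.degrees(r.x[2]).round(2)); print(f(r.x).reshape(-1,2).round(1).tolist())
p=r.x
def inv(w):
    c,s=np.cos(p[2]),np.sin(p[2]); d=np.array(w[:2])-p[:2]; return np.array([c*d[0]+s*d[1],-s*d[0]+c*d[1]])
if __name__=='__main__':
    for uv in [(445,597),(437,586),(455,590)]:
        for z in (.006,.01):
            print('orange',uv,z,inv(ray(D,np.array(uv)/6+[130,220]-.42,z)).round(4))
E
python3 fit.py
```

```text
scene [0.6296 0.08   0.0365] 2.09
[[-0.2, -0.3], [1.2, -0.0], [-1.2, -0.6], [0.2, 0.6]]
side [0.6284 0.0808 0.0328] 1.88
[[0.4, -0.5], [-0.5, -0.5], [-2.7, 0.2], [1.0, 0.6], [-0.4, 0.6], [1.2, -1.0]]
both [0.6292 0.0803 0.0355] 2.03
[[0.0, -0.4], [1.4, -0.0], [-1.0, -0.7], [0.3, 0.6], [0.2, -0.8], [-0.5, -0.7], [-2.8, 0.1], [1.0, 0.4], [-0.5, 0.4], [1.0, -1.2]]
orange (445, 597) 0.006 [0.0253 0.0802]
orange (445, 597) 0.01 [0.0222 0.0833]
orange (437, 586) 0.006 [0.0329 0.0763]
orange (437, 586) 0.01 [0.0298 0.0794]
orange (455, 590) 0.006 [0.0242 0.0744]
orange (455, 590) 0.01 [0.0211 0.0775]
```

```bash
cat >> h.py <<'E'
SP=np.array([.6292,.0803,.0355])
def lip2tcp(X,Y,z):
    c,s=np.cos(SP[2]),np.sin(SP[2]); x,y=X-.162,Y-.024
    return np.array([SP[0]+c*x-s*y,SP[1]+s*x+c*y,z])
def tcp2lip(st):
    M=R.from_quat(st['tool_rot']).as_matrix(); w=st['tcp_pos']-.162*M[:,0]-.024*M[:,2]
    c,s=np.cos(SP[2]),np.sin(SP[2]); d=w[:2]-SP[:2]
    return np.array([c*d[0]+s*d[1],-s*d[0]+c*d[1]]), np.degrees(np.arctan2(M[1,0],M[0,0]))
YAW=-180+np.degrees(SP[2])
E
python3 - <<'E'
from h import *
st=manip.sense(); print(tcp2lip(st))
for r in plan(lip2tcp(-.03,-.05,.0775),YAW,n=5): print(r)
E
```

```text
(array([-0.03987678, -0.06777124]), np.float64(-177.45869272867603))
{'linear': [-0.07, 0.75, -0.13], 'roll': np.float64(0.02)}
{'linear': [-0.07, 0.75, -0.13], 'roll': np.float64(0.02)}
{'linear': [-0.07, 0.75, -0.13], 'roll': np.float64(0.02)}
{'linear': [-0.07, 0.75, -0.13], 'roll': np.float64(0.02)}
{'linear': [-0.07, 0.75, -0.13], 'roll': np.float64(0.02)}
```

Request:
{"api": "send_rows", "payload": {
  "plan": [
    {"linear": [-0.08, 1, -0.16], "roll": 0.04},
    {"linear": [-0.08, 1, -0.16], "roll": 0.03},
    {"linear": [-0.08, 1, -0.16], "roll": 0.03},
    {"linear": [-0.08, 0.65, -0.16], "roll": 0},
    {"linear": [0, 0.1, 0], "roll": 0}
  ]
}}

```text
t: 6.22
tcp_pos: [0.4397, -0.001, 0.0768]
tool_rot: [-0.013, 0.707, -0.707, 0.01]
force: [-0.8, -0.2, -1.6]
finger_gap: 0.176
```

```bash
python3 - <<'E'
from h import *
st=manip.sense(); print(st['t'],st['tcp_pos'],st['force'],st['ft_torque'],tcp2lip(st))
for n in ['scene','side']: cv2.imwrite(f'pics/i_{n}.png',manip.snapshot(n))
st=manip.sense(); print(st['force'],st['ft_torque'])
crop(cv2.imread('pics/i_scene.png'),270,190,400,310,5,'pics/i1.png')
crop(cv2.imread('pics/i_side.png'),220,210,345,320,6,'pics/i2.png')
E
```

```text
6.225 [ 0.43974682 -0.00095404  0.07683073] [-0.78569205 -0.15009286 -1.60091045] [-0.00451006  0.01839646  0.02213696] (array([-0.03015359, -0.05092068]), np.float64(-178.12229792741275))
[ 0.16789461  0.43144126 -1.72950667] [ 0.00605683  0.02268225 -0.05169482]
```

View pics/i1.png

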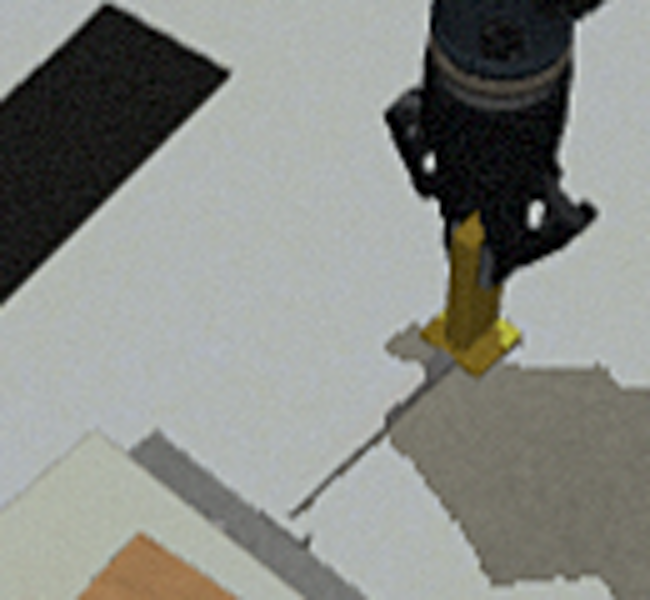

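View pics/i2.png

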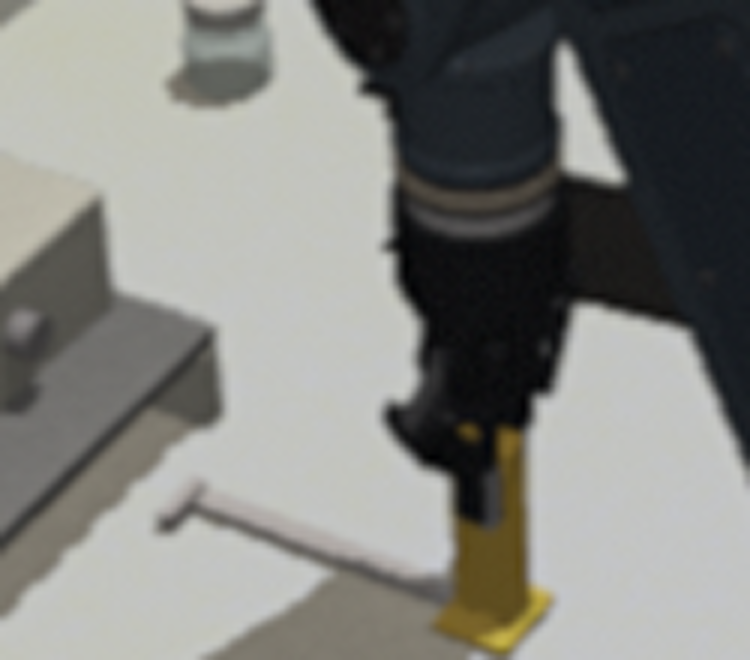

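```bash
python3 - <<'E'
from h import *
st=manip.sense(); M=R.from_quat(st['tool_rot']).as_matrix(); D=cam('side')
z0=st['tcp_pos'][2]-.0751
im=cv2.imread('pics/i_side.png'); im=cv2.resize(im[210:320,220:345],None,fx=6,fy=6,interpolation=cv2.INTER_CUBIC)
def P(a,b,h):
    w=st['tcp_pos']-a*M[:,0]-b*M[:,2]; w[2]=z0+h; return (proj(D,w)-[220,210]+.42)*6
for L in [[(162,24,0),(170,24,0),(170,24,10),(162,24,10),(162,24,0)],[(162,24,10),(162,6,10),(162,6,6),(20,6,6)],[(170,24,10),(170,-6,10)],[(-20,22,0),(20,22,0),(20,-22,0),(20,-22,6),(20,22,6),(-20,22,6),(-20,22,0)]]:
    cv2.polylines(im,[np.array([P(a/1e3,b/1e3,h/1e3) for a,b,h in L]).round().astype(int)],False,(0,0,255),1)
cv2.imwrite('pics/i3.png',im)
E
```

```text
(no output)
```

View pics/i3.png

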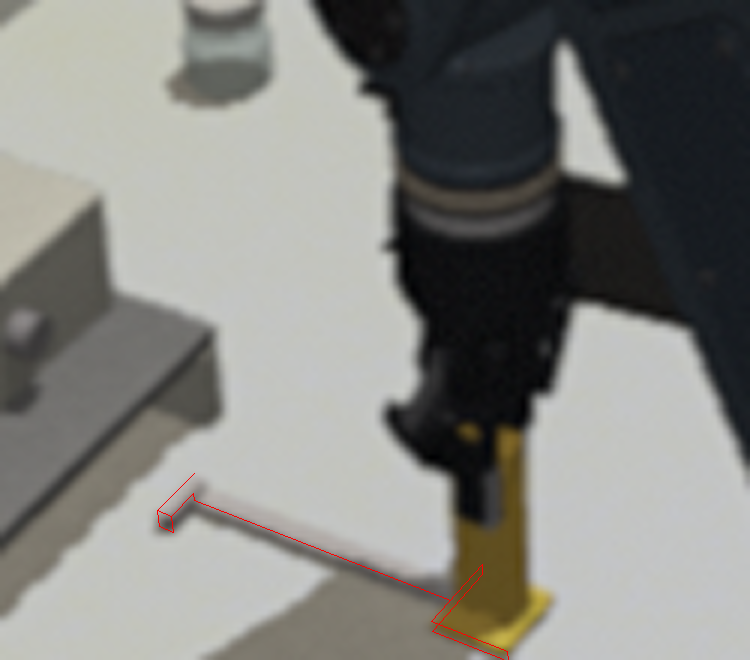

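Request:
{"api": "send_rows", "payload": {
  "plan": [
    {"linear": [-0.5, 0, 0], "roll": 0},
    {"linear": [-0.9, 0, 0], "roll": 0},
    {"linear": [-0.9, 0, 0], "roll": 0},
    {"linear": [-0.9, 0, 0], "roll": 0},
    {"linear": [-0.9, 0, 0], "roll": 0}
  ]
}}

```text
t: 6.95
tcp_pos: [0.566, 0.0031, 0.0796]
tool_rot: [0.01, -0.707, 0.707, -0.013]
force: [0.1, -0.4, -0.8]
finger_gap: 0.178
```

```bash
cat > c.py <<'E'
from h import *
st=manip.sense(); l,y=tcp2lip(st); print(st['t'],'lip',l.round(4),'yaw',y.round(2),'z',st['tcp_pos'][2].round(4),'F',st['force'].round(2),'T',st['ft_torque'].round(3),st['finger_gap'].round(3))
E
python3 c.py
```

```text
Traceback (most recent call last):
  File "c.py", line 2, in <module>
    st=manip.sense(); l,y=tcp2lip(st); print(st['t'],'lip',l.round(4),'yaw',y.round(2),'z',st['tcp_pos'][2].round(4),'F',st['force'].round(2),'T',st['ft_torque'].round(3),st['finger_gap'].round(3))
                                                                                                                                                                           ^^^^^^^^^^^^^^^^^^^^^^
AttributeError: 'float' object has no attribute 'round'
```

Request:
{"api": "send_rows", "payload": {
  "plan": [
    {"linear": [0, 0.04, 0], "roll": 0},
    {"linear": [0, 0.04, 0], "roll": 0},
    {"linear": [0, 0, -0.05], "roll": 0},
    {"linear": [0, 0, -0.05], "roll": 0},
    {"linear": [0, 0, -0.05], "roll": 0}
  ]
}}

```text
t: 7.58
tcp_pos: [0.5629, 0.008, 0.0759]
tool_rot: [-0.012, 0.707, -0.707, 0.012]
force: [0.7, -0.1, -2.1]
finger_gap: 0.178
```

```bash
sed -i "s/st\['finger_gap'\].round(3)/round(st['finger_gap'],3)/" c.py; python3 c.py
```

```text
7.575 lip [ 0.0932 -0.0463] yaw -178.1 z 0.0759 F [ 0.69 -0.08 -2.15] T [ 0.013 -0.005  0.01 ] 0.178
```

Request:
{"api": "send_rows", "payload": {
  "plan": [
    {"linear": [0, 0, -0.05], "roll": 0},
    {"linear": [0, 0, -0.05], "roll": 0},
    {"linear": [0, 0, -0.05], "roll": 0},
    {"linear": [0, 0, -0.05], "roll": 0},
    {"linear": [0, 0, -0.05], "roll": 0}
  ]
}}

```text
t: 8.2
tcp_pos: [0.563, 0.0154, 0.0758]
tool_rot: [-0.012, 0.707, -0.707, 0.012]
force: [0.9, -0.2, -1.6]
finger_gap: 0.177
```

```bash
python3 c.py
```

```text
8.2 lip [ 0.0936 -0.0389] yaw -178.1 z 0.0758 F [ 0.85 -0.2  -1.6 ] T [ 0.016  0.033 -0.012] 0.177
```

Request:
{"api": "send_rows", "payload": {
  "plan": [
    {"linear": [0, 0, -0.05], "roll": 0},
    {"linear": [0, 0, -0.05], "roll": 0},
    {"linear": [0, 0, -0.05], "roll": 0},
    {"linear": [0, 0, -0.05], "roll": 0},
    {"linear": [0, 0, -0.05], "roll": 0}
  ]
}}

```text
t: 8.82
tcp_pos: [0.5627, 0.0229, 0.0758]
tool_rot: [-0.012, 0.707, -0.707, 0.012]
force: [0.1, 0.9, -2.5]
finger_gap: 0.176
```

```bash
python3 c.py
```

```text
8.825 lip [ 0.0936 -0.0314] yaw -178.1 z 0.0758 F [ 0.1   0.94 -2.53] T [-0.034  0.015  0.006] 0.176
```

Request:
{"api": "send_rows", "payload": {
  "plan": [
    {"linear": [0, 0, -0.05], "roll": 0},
    {"linear": [0, 0, -0.05], "roll": 0},
    {"linear": [0, 0, -0.05], "roll": 0},
    {"linear": [0, 0, -0.05], "roll": 0},
    {"linear": [0, 0, -0.05], "roll": 0}
  ]
}}

```text
t: 9.45
tcp_pos: [0.5625, 0.0304, 0.0758]
tool_rot: [-0.012, 0.707, -0.707, 0.012]
force: [-0.6, -0.4, -1.0]
finger_gap: 0.177
```

```bash
python3 c.py
```

```text
9.45 lip [ 0.0936 -0.0239] yaw -178.1 z 0.0758 F [-0.64 -0.45 -1.04] T [ 0.019 -0.001 -0.007] 0.177
```

Request:
{"api": "send_rows", "payload": {
  "plan": [
    {"linear": [0, 0, -0.05], "roll": 0},
    {"linear": [0, 0, -0.05], "roll": 0},
    {"linear": [0, 0, -0.05], "roll": 0},
    {"linear": [0, 0, -0.05], "roll": 0},
    {"linear": [0, 0, -0.05], "roll": 0}
  ]
}}

```text
t: 10.07
tcp_pos: [0.5622, 0.0379, 0.0758]
tool_rot: [0.012, -0.707, 0.707, -0.012]
force: [0.2, 0.9, -2.3]
finger_gap: 0.176
```

```bash
python3 c.py
```

```text
10.075 lip [ 0.0936 -0.0164] yaw -178.1 z 0.0758 F [ 0.19  0.89 -2.31] T [-0.043 -0.001 -0.053] 0.176
```

Request:
{"api": "send_rows", "payload": {
  "plan": [
    {"linear": [0, 0, -0.05], "roll": 0},
    {"linear": [0, 0, -0.05], "roll": 0},
    {"linear": [0, 0, -0.05], "roll": 0},
    {"linear": [0, 0, -0.05], "roll": 0},
    {"linear": [0, 0, -0.05], "roll": 0}
  ]
}}

```text
t: 10.7
tcp_pos: [0.562, 0.0454, 0.0758]
tool_rot: [-0.012, 0.707, -0.707, 0.012]
force: [0.1, -0.5, -1.7]
finger_gap: 0.172
```

```bash
python3 c.py
```

```text
10.7 lip [ 0.0936 -0.0089] yaw -178.1 z 0.0758 F [ 0.11 -0.48 -1.74] T [ 0.011 -0.044 -0.014] 0.172
```

Request:
{"api": "send_rows", "payload": {
  "plan": [
    {"linear": [0, 0, -0.05], "roll": 0},
    {"linear": [0, 0, -0.05], "roll": 0},
    {"linear": [0, 0, -0.05], "roll": 0},
    {"linear": [0, 0, -0.05], "roll": 0},
    {"linear": [0, 0, -0.05], "roll": 0}
  ]
}}

```text
t: 11.32
tcp_pos: [0.5617, 0.0529, 0.0758]
tool_rot: [-0.012, 0.707, -0.707, 0.012]
force: [0.8, -0.2, -1.3]
finger_gap: 0.173
```

```bash
python3 c.py
```

```text
11.325 lip [ 0.0937 -0.0014] yaw -178.1 z 0.0758 F [ 0.85 -0.16 -1.3 ] T [ 0.001  0.017 -0.009] 0.173
```

Request:
{"api": "send_rows", "payload": {
  "plan": [
    {"linear": [0, 0, -0.05], "roll": 0},
    {"linear": [0, 0, -0.05], "roll": 0},
    {"linear": [0, 0, -0.05], "roll": 0},
    {"linear": [0, 0, -0.05], "roll": 0},
    {"linear": [0, 0, -0.05], "roll": 0}
  ]
}}

```text
t: 11.95
tcp_pos: [0.5615, 0.0604, 0.0758]
tool_rot: [-0.012, 0.707, -0.707, 0.012]
force: [-0.0, 0.1, -1.8]
finger_gap: 0.177
```

```bash
python3 c.py
```

```text
11.95 lip [0.0937 0.0061] yaw -178.1 z 0.0758 F [-0.01  0.08 -1.79] T [0.019 0.039 0.023] 0.177
```

Request:
{"api": "send_rows", "payload": {
  "plan": [
    {"linear": [0, 0, -0.05], "roll": 0},
    {"linear": [0, 0, -0.05], "roll": 0},
    {"linear": [0, 0, -0.05], "roll": 0},
    {"linear": [0, 0, -0.05], "roll": 0},
    {"linear": [0, 0, -0.05], "roll": 0}
  ]
}}

```text
t: 12.58
tcp_pos: [0.5612, 0.0679, 0.0758]
tool_rot: [-0.012, 0.707, -0.707, 0.012]
force: [-1.1, 0.3, -1.7]
finger_gap: 0.177
```

```bash
python3 c.py
```

```text
12.575 lip [0.0937 0.0137] yaw -178.09 z 0.0758 F [-1.11  0.29 -1.75] T [-0.031  0.031  0.017] 0.177
```

Request:
{"api": "send_rows", "payload": {
  "plan": [
    {"linear": [0, 0, -0.05], "roll": 0},
    {"linear": [0, 0, -0.05], "roll": 0},
    {"linear": [0, 0, -0.05], "roll": 0},
    {"linear": [0, 0, -0.05], "roll": 0},
    {"linear": [0, 0, -0.05], "roll": 0}
  ]
}}

```text
t: 13.2
tcp_pos: [0.561, 0.0754, 0.0758]
tool_rot: [-0.012, 0.707, -0.707, 0.012]
force: [-0.0, -1.0, -1.8]
finger_gap: 0.176
```

```bash
python3 c.py
```

```text
13.2 lip [0.0937 0.0212] yaw -178.1 z 0.0758 F [-0.   -0.98 -1.83] T [0.003 0.075 0.009] 0.176
```

Request:
{"api": "send_rows", "payload": {
  "plan": [
    {"linear": [0, 0, -0.05], "roll": 0},
    {"linear": [0, 0, -0.05], "roll": 0},
    {"linear": [0, 0, -0.05], "roll": 0},
    {"linear": [0, 0, 0], "roll": 0},
    {"linear": [0, 0, 0], "roll": 0}
  ]
}}

```text
t: 13.82
tcp_pos: [0.5608, 0.0798, 0.0758]
tool_rot: [0.012, -0.707, 0.707, -0.012]
force: [-0.4, 0.6, -1.6]
finger_gap: 0.18
```

```bash
python3 c.py
```

```text
13.825 lip [0.0937 0.0256] yaw -178.09 z 0.0758 F [-0.44  0.64 -1.56] T [0.007 0.043 0.012] 0.18
```

No contact yet; continue.

Request:
{"api": "send_rows", "payload": {
  "plan": [
    {"linear": [0, 0, -0.05], "roll": 0},
    {"linear": [0, 0, -0.05], "roll": 0},
    {"linear": [0, 0, -0.05], "roll": 0},
    {"linear": [0, 0, -0.05], "roll": 0},
    {"linear": [0, 0, -0.05], "roll": 0}
  ]
}}

```text
t: 14.45
tcp_pos: [0.5606, 0.0874, 0.0758]
tool_rot: [-0.012, 0.707, -0.707, 0.012]
force: [0.3, -0.1, -1.7]
finger_gap: 0.174
```

```bash
python3 c.py
```

```text
14.45 lip [0.0937 0.0332] yaw -178.09 z 0.0758 F [ 0.31 -0.11 -1.66] T [-0.026  0.037 -0.027] 0.174
```

Request:
{"api": "send_rows", "payload": {
  "plan": [
    {"linear": [0, 0, -0.05], "roll": 0},
    {"linear": [0, 0, -0.05], "roll": 0},
    {"linear": [0, 0, -0.05], "roll": 0},
    {"linear": [0, 0, -0.05], "roll": 0},
    {"linear": [0, 0, -0.05], "roll": 0}
  ]
}}

```text
t: 15.08
tcp_pos: [0.5603, 0.0949, 0.0758]
tool_rot: [0.012, -0.707, 0.707, -0.012]
force: [0.3, 0.6, -1.4]
finger_gap: 0.177
```

```bash
python3 c.py
```

```text
15.075 lip [0.0937 0.0407] yaw -178.1 z 0.0758 F [ 0.27  0.64 -1.38] T [-0.041  0.058 -0.   ] 0.177
```

Request:
{"api": "send_rows", "payload": {
  "plan": [
    {"linear": [0, 0, -0.05], "roll": 0},
    {"linear": [0, 0, -0.05], "roll": 0},
    {"linear": [0, 0, -0.05], "roll": 0},
    {"linear": [0, 0, -0.05], "roll": 0},
    {"linear": [0, 0, -0.05], "roll": 0}
  ]
}}

```text
t: 15.7
tcp_pos: [0.5601, 0.1024, 0.0758]
tool_rot: [-0.012, 0.707, -0.707, 0.012]
force: [0.4, 0.3, -1.2]
finger_gap: 0.174
```

```bash
python3 c.py
```

```text
15.7 lip [0.0938 0.0481] yaw -178.1 z 0.0758 F [ 0.38  0.34 -1.21] T [0.001 0.03  0.027] 0.174
```

Request:
{"api": "send_rows", "payload": {
  "plan": [
    {"linear": [0, 0, -0.05], "roll": 0},
    {"linear": [0, 0, -0.05], "roll": 0},
    {"linear": [0, 0, -0.05], "roll": 0},
    {"linear": [0, 0, -0.05], "roll": 0},
    {"linear": [0, 0, -0.05], "roll": 0}
  ]
}}

```text
t: 16.32
tcp_pos: [0.5598, 0.1099, 0.0758]
tool_rot: [-0.012, 0.707, -0.707, 0.012]
force: [0.1, -0.1, -2.1]
finger_gap: 0.178
```

```bash
python3 c.py
```

```text
16.325 lip [0.0938 0.0556] yaw -178.1 z 0.0758 F [ 0.09 -0.12 -2.12] T [ 0.009 -0.008  0.012] 0.178
```

Request:
{"api": "send_rows", "payload": {
  "plan": [
    {"linear": [0, 0, -0.04], "roll": 0},
    {"linear": [0, 0, -0.04], "roll": 0},
    {"linear": [0, 0, -0.04], "roll": 0},
    {"linear": [0, 0, -0.03], "roll": 0},
    {"linear": [0, 0, -0.03], "roll": 0}
  ]
}}

```text
t: 16.95
tcp_pos: [0.5597, 0.1152, 0.0758]
tool_rot: [0.012, -0.707, 0.707, -0.012]
force: [0.6, -0.1, -1.1]
finger_gap: 0.172
```

```bash
python3 c.py
```

```text
16.95 lip [0.0938 0.061 ] yaw -178.1 z 0.0758 F [ 0.63 -0.07 -1.1 ] T [0.022 0.011 0.009] 0.172
```

Request:
{"api": "send_rows", "payload": {
  "plan": [
    {"linear": [0, 0, -0.03], "roll": 0},
    {"linear": [0, 0, -0.03], "roll": 0},
    {"linear": [0, 0, -0.03], "roll": 0},
    {"linear": [0, 0, -0.03], "roll": 0},
    {"linear": [0, 0, -0.03], "roll": 0}
  ]
}}

```text
t: 17.58
tcp_pos: [0.5595, 0.1197, 0.0758]
tool_rot: [0.012, -0.707, 0.707, -0.012]
force: [-1.1, -0.7, -1.8]
finger_gap: 0.175
```

```bash
python3 c.py
```

```text
17.575 lip [0.0938 0.0655] yaw -178.1 z 0.0758 F [-1.13 -0.68 -1.75] T [-0.003  0.076  0.044] 0.175
```

Request:
{"api": "send_rows", "payload": {
  "plan": [
    {"linear": [0, 0, -0.03], "roll": 0},
    {"linear": [0, 0, -0.03], "roll": 0},
    {"linear": [0, 0, -0.03], "roll": 0},
    {"linear": [0, 0, -0.03], "roll": 0},
    {"linear": [0, 0, 0], "roll": 0}
  ]
}}

```text
t: 18.2
tcp_pos: [0.5594, 0.1233, 0.0758]
tool_rot: [-0.012, 0.707, -0.707, 0.012]
force: [0.2, -0.8, -2.0]
finger_gap: 0.173
```

```bash
python3 c.py
```

```text
18.2 lip [0.0938 0.0691] yaw -178.09 z 0.0758 F [ 0.18 -0.81 -2.  ] T [-0.009  0.015 -0.049] 0.173
```

Request:
{"api": "send_rows", "payload": {
  "plan": [
    {"linear": [0, 0, -0.03], "roll": 0},
    {"linear": [0, 0, -0.03], "roll": 0},
    {"linear": [0, 0, -0.03], "roll": 0},
    {"linear": [0, 0, 0], "roll": 0},
    {"linear": [0, 0, 0], "roll": 0}
  ]
}}

```text
t: 18.82
tcp_pos: [0.5593, 0.126, 0.0758]
tool_rot: [-0.012, 0.707, -0.707, 0.012]
force: [0.2, -0.3, -1.3]
finger_gap: 0.172
```

```bash
python3 c.py
```

```text
18.825 lip [0.0938 0.0718] yaw -178.1 z 0.0758 F [ 0.23 -0.34 -1.25] T [-0.035  0.034  0.012] 0.172
```

Request:
{"api": "send_rows", "payload": {
  "plan": [
    {"linear": [0, 0, -0.03], "roll": 0},
    {"linear": [0, 0, -0.03], "roll": 0},
    {"linear": [0, 0, -0.03], "roll": 0},
    {"linear": [0, 0, 0], "roll": 0},
    {"linear": [0, 0, 0], "roll": 0}
  ]
}}

```text
t: 19.45
tcp_pos: [0.5592, 0.1287, 0.0758]
tool_rot: [-0.012, 0.707, -0.707, 0.012]
force: [-0.1, -0.5, -1.2]
finger_gap: 0.176
```

```bash
python3 c.py
```

```text
19.45 lip [0.0938 0.0745] yaw -178.09 z 0.0758 F [-0.14 -0.47 -1.19] T [-0.029 -0.014 -0.01 ] 0.176
```

Request:
{"api": "send_rows", "payload": {
  "plan": [
    {"linear": [0, 0, -0.03], "roll": 0},
    {"linear": [0, 0, -0.03], "roll": 0},
    {"linear": [0, 0, -0.03], "roll": 0},
    {"linear": [0, 0, 0], "roll": 0},
    {"linear": [0, 0, 0], "roll": 0}
  ]
}}

```text
t: 20.08
tcp_pos: [0.5591, 0.1313, 0.0758]
tool_rot: [0.012, -0.707, 0.707, -0.012]
force: [0.1, -1.9, -1.0]
finger_gap: 0.176
```

```bash
python3 c.py
```

```text
20.075 lip [0.0938 0.077 ] yaw -178.11 z 0.0758 F [ 0.06 -1.88 -1.03] T [-0.31   0.025 -0.198] 0.176
```

```bash
python3 - <<'E'
from h import *
for i in range(3):
    im=manip.snapshot(['side','scene','side'][i]); st=manip.sense(); print(st['t'],st['force'].round(2),st['ft_torque'].round(3))
    cv2.imwrite(f'pics/j{i}.png',im)
crop(cv2.imread('pics/j0.png'),130,200,330,345,4,'pics/j3.png')
E
```

```text
20.125 [-0.72 -1.76 -1.29] [-0.265  0.045 -0.127]
20.175 [-0.32 -0.67 -0.6 ] [-0.319  0.067 -0.256]
20.225 [-1.   -1.06 -1.62] [-0.333  0.053 -0.208]
```

View pics/j3.png

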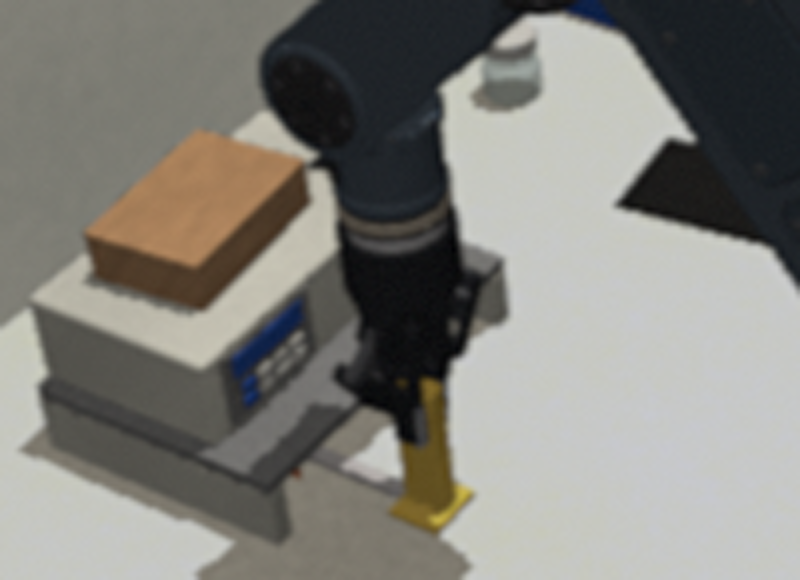

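```bash
python3 - <<'E'
from h import *
st=manip.sense(); M=R.from_quat(st['tool_rot']).as_matrix(); print(M.round(4)); print(st['tcp_pos'])
print(plan(lip2tcp(.06,.0755,.0762),YAW))
E
```

```text
[[-9.995e-01 -2.000e-04  3.310e-02]
 [-3.310e-02 -1.000e-04 -9.995e-01]
 [ 2.000e-04 -1.000e+00  0.000e+00]]
[0.55903149 0.13128598 0.07580558]
[{'linear': [0.22, -0.0, 0.01], 'roll': np.float64(-0.0)}, {'linear': [0.22, -0.0, 0.01], 'roll': np.float64(-0.0)}, {'linear': [0.22, -0.0, 0.01], 'roll': np.float64(-0.0)}, {'linear': [0.22, -0.0, 0.01], 'roll': np.float64(-0.0)}, {'linear': [0.22, -0.0, 0.01], 'roll': np.float64(-0.0)}]
```

Flap contact confirmed (≈1.3 N). Dragging out.

Request:
{"api": "send_rows", "payload": {
  "plan": [
    {"linear": [0.1, 0, 0.03], "roll": 0},
    {"linear": [0.2, 0, 0], "roll": 0},
    {"linear": [0.2, 0, 0], "roll": 0},
    {"linear": [0.2, 0, 0], "roll": 0},
    {"linear": [0.2, 0, 0], "roll": 0}
  ]
}}

```text
t: 20.85
tcp_pos: [0.5317, 0.1295, 0.0759]
tool_rot: [-0.012, 0.707, -0.707, 0.012]
force: [0.5, -1.1, -1.3]
finger_gap: 0.175
```

```bash
python3 c.py
```

```text
20.85 lip [0.0664 0.0763] yaw -178.1 z 0.0759 F [ 0.5  -1.14 -1.28] T [-0.264 -0.181 -0.158] 0.175
```

Request:
{"api": "send_rows", "payload": {
  "plan": [
    {"linear": [0.2, 0, 0], "roll": 0},
    {"linear": [0.25, 0, 0], "roll": 0},
    {"linear": [0.25, 0, 0], "roll": 0},
    {"linear": [0.25, 0, 0], "roll": 0},
    {"linear": [0.25, 0, 0], "roll": 0}
  ]
}}

```text
t: 21.48
tcp_pos: [0.4958, 0.1284, 0.0759]
tool_rot: [-0.012, 0.707, -0.707, 0.012]
force: [0.6, -1.0, -1.3]
finger_gap: 0.181
```

```bash
python3 c.py
```

```text
21.475 lip [0.0304 0.0764] yaw -178.1 z 0.0759 F [ 0.61 -1.03 -1.3 ] T [-0.245 -0.193 -0.151] 0.181
```

Request:
{"api": "send_rows", "payload": {
  "plan": [
    {"linear": [0.25, 0, 0], "roll": 0},
    {"linear": [0.25, 0, 0], "roll": 0},
    {"linear": [0.25, 0, 0], "roll": 0},
    {"linear": [0.25, 0, 0], "roll": 0},
    {"linear": [0.25, 0, 0], "roll": 0}
  ]
}}

```text
t: 22.1
tcp_pos: [0.4578, 0.1272, 0.0757]
tool_rot: [-0.012, 0.707, -0.707, 0.012]
force: [0.1, 0.2, -1.0]
finger_gap: 0.178
```

```bash
python3 c.py; python3 - <<'E'
from h import *
im=manip.snapshot('side'); cv2.imwrite('pics/k.png',im); crop(im,130,200,330,345,4,'pics/k3.png')
E
```

```text
22.1 lip [-0.0075  0.0766] yaw -178.08 z 0.0757 F [ 0.13  0.25 -0.98] T [ 0.022 -0.042  0.011] 0.178
```

View pics/k3.png

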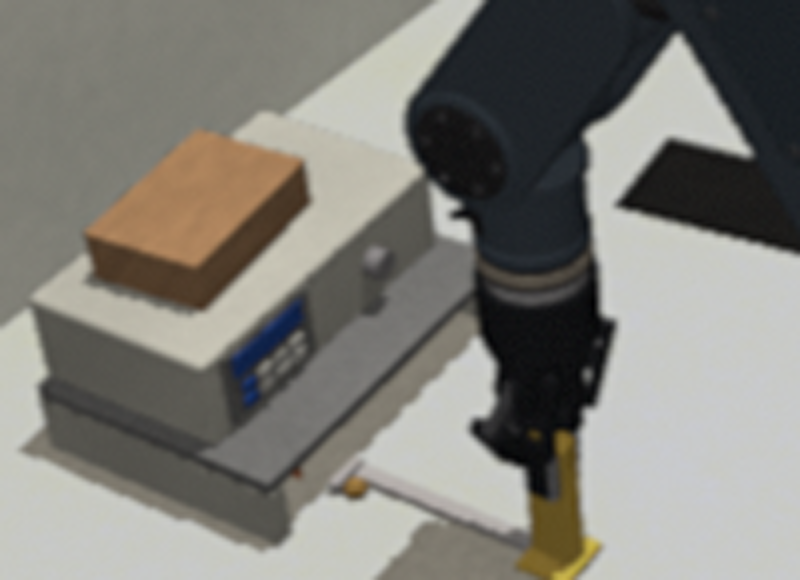

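Request:
{"api": "send_rows", "payload": {
  "plan": [
    {"linear": [0.2, 0, 0], "roll": 0},
    {"linear": [0.25, 0, 0], "roll": 0},
    {"linear": [0.25, 0, 0], "roll": 0},
    {"linear": [0.2, 0, 0], "roll": 0},
    {"linear": [0.1, 0, 0], "roll": 0}
  ]
}}

```text
t: 22.78
tcp_pos: [0.4281, 0.1261, 0.0758]
tool_rot: [0.012, -0.707, 0.707, -0.012]
force: [0.9, -0.1, -1.8]
finger_gap: 0.174
```

Request:
{"api": "send_rows", "payload": {
  "plan": [
    {"linear": [0, 0, 0], "roll": 0},
    {"linear": [-0.15, 0, 0.05], "roll": 0},
    {"linear": [-0.15, 0, 0.1], "roll": 0},
    {"linear": [0, -0.1, 0.1], "roll": 0},
    {"linear": [0, -0.3, 0], "roll": 0}
  ]
}}

```text
t: 23.4
tcp_pos: [0.4376, 0.1186, 0.0879]
tool_rot: [0.012, -0.707, 0.707, -0.011]
force: [-0.4, -0.3, -2.5]
finger_gap: 0.177
```

```bash
python3 c.py; python3 - <<'E'
from h import *
im=manip.snapshot('side'); cv2.imwrite('pics/l.png',im); crop(im,130,200,330,345,4,'pics/l3.png')
E
```

```text
23.4 lip [-0.028   0.0686] yaw -178.13 z 0.0879 F [-0.36 -0.29 -2.54] T [0.025 0.044 0.   ] 0.177
```

View pics/l3.png

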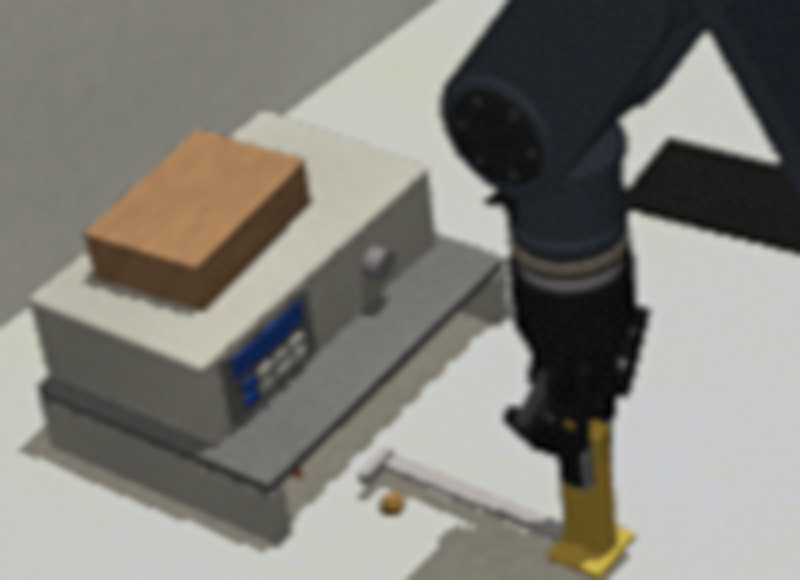

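```bash
python3 - <<'E'
from h import *
w=ray(cam('side'),np.array([391,503])/4+[130,200]-.4,.005); c,s=np.cos(SP[2]),np.sin(SP[2]); d=w[:2]-SP[:2]; print(w,c*d[0]+s*d[1],-s*d[0]+c*d[1])
st=manip.sense(); s2=dict(st); s2['tcp_pos']=st['tcp_pos']+[0,0,.055]
for r in plan((.4565,-.2755,.125),-172.2,n=14,st=s2): print(r)
E
```

```text
[0.58242539 0.14646937 0.005     ] -0.04439661927983387 0.06778783007799129
{'linear': [-0.01, 0.05, 0.94], 'roll': np.float64(-0.07)}
{'linear': [-0.01, 0.05, 0.94], 'roll': np.float64(-0.07)}
{'linear': [0.0, 0.05, 0.94], 'roll': np.float64(-0.07)}
{'linear': [0.01, 0.05, 0.94], 'roll': np.float64(-0.07)}
{'linear': [0.02, 0.05, 0.94], 'roll': np.float64(-0.07)}
{'linear': [0.02, 0.05, 0.94], 'roll': np.float64(-0.07)}
{'linear': [0.03, 0.05, 0.94], 'roll': np.float64(-0.07)}
{'linear': [0.04, 0.05, 0.94], 'roll': np.float64(-0.07)}
{'linear': [0.04, 0.05, 0.94], 'roll': np.float64(-0.07)}
{'linear': [0.05, 0.05, 0.94], 'roll': np.float64(-0.07)}
{'linear': [0.06, 0.05, 0.94], 'roll': np.float64(-0.07)}
{'linear': [0.06, 0.05, 0.94], 'roll': np.float64(-0.07)}
{'linear': [0.07, 0.05, 0.94], 'roll': np.float64(-0.07)}
{'linear': [0.08, 0.05, 0.94], 'roll': np.float64(-0.07)}
```

Request:
{"api": "send_rows", "payload": {
  "plan": [
    {"linear": [0, -0.8, 0], "roll": 0},
    {"linear": [0, -1, 0], "roll": 0},
    {"linear": [0.1, 0, 0.3], "roll": 0},
    {"linear": [0.1, 0, 0.7], "roll": 0},
    {"linear": [0, 0, 0.95], "roll": -0.07}
  ]
}}

```text
t: 24.08
tcp_pos: [0.4325, 0.0598, 0.1412]
tool_rot: [-0.016, 0.707, -0.707, 0.014]
force: [-0.7, -0.2, -1.5]
finger_gap: 0.174
```

Request:
{"api": "send_rows", "payload": {
  "plan": [
    {"linear": [0, 0, 0.95], "roll": -0.1},
    {"linear": [0, 0, 0.95], "roll": -0.1},
    {"linear": [0, 0, 0.95], "roll": -0.1},
    {"linear": [0, 0, 0.95], "roll": -0.1},
    {"linear": [0, 0, 0.95], "roll": -0.1}
  ]
}}

```text
t: 24.7
tcp_pos: [0.4415, -0.0829, 0.1409]
tool_rot: [-0.034, 0.707, -0.706, 0.032]
force: [-0.4, 0.4, -0.8]
finger_gap: 0.177
```

```bash
python3 - <<'E'
from h import *
print(manip.sense()['tcp_pos'])
for r in plan((.4565,-.2755,.110),-172.2,n=7): print(r)
E
```

```text
[ 0.4415172  -0.08289016  0.14093814]
{'linear': [0.01, 0.15, 0.92], 'roll': np.float64(-0.06)}
{'linear': [0.02, 0.15, 0.92], 'roll': np.float64(-0.06)}
{'linear': [0.03, 0.15, 0.92], 'roll': np.float64(-0.06)}
{'linear': [0.03, 0.15, 0.92], 'roll': np.float64(-0.06)}
{'linear': [0.04, 0.15, 0.92], 'roll': np.float64(-0.06)}
{'linear': [0.04, 0.15, 0.92], 'roll': np.float64(-0.06)}
{'linear': [0.05, 0.15, 0.92], 'roll': np.float64(-0.06)}
```

Request:
{"api": "send_rows", "payload": {
  "plan": [
    {"linear": [0.01, 0.15, 0.92], "roll": -0.06},
    {"linear": [0.02, 0.15, 0.92], "roll": -0.06},
    {"linear": [0.03, 0.15, 0.92], "roll": -0.06},
    {"linear": [0.03, 0.15, 0.92], "roll": -0.06},
    {"linear": [0.04, 0.15, 0.92], "roll": -0.06}
  ]
}}

```text
t: 25.32
tcp_pos: [0.4522, -0.2202, 0.1181]
tool_rot: [-0.045, 0.706, -0.705, 0.043]
force: [0.5, 0.2, -1.3]
finger_gap: 0.174
```

Request:
{"api": "send_rows", "payload": {
  "plan": [
    {"linear": [0.04, 0.15, 0.92], "roll": -0.06},
    {"linear": [0.05, 0.15, 0.85], "roll": -0.06},
    {"linear": [0, 0, 0], "roll": 0},
    {"linear": [0, 0, 0], "roll": 0},
    {"linear": [0, 0, 0], "roll": 0}
  ]
}}

```text
t: 25.95
tcp_pos: [0.4568, -0.2713, 0.1101]
tool_rot: [-0.049, 0.706, -0.705, 0.048]
force: [0.9, 0.2, -1.7]
finger_gap: 0.174
```

```bash
python3 - <<'E'
from h import *
print(manip.sense()['tcp_pos'])
for r in plan((.4565,-.2755,.0790),-172.2,n=5): print(r)
cv2.imwrite('pics/m.png',manip.snapshot('wrist'))
E
```

```text
[ 0.45678044 -0.27129565  0.11010909]
{'linear': [0.01, 0.21, 0.03], 'roll': np.float64(0.0)}
{'linear': [0.01, 0.21, 0.03], 'roll': np.float64(0.0)}
{'linear': [0.01, 0.21, 0.03], 'roll': np.float64(0.0)}
{'linear': [0.01, 0.21, 0.03], 'roll': np.float64(0.0)}
{'linear': [0.01, 0.21, 0.03], 'roll': np.float64(0.0)}
```

View pics/m.png

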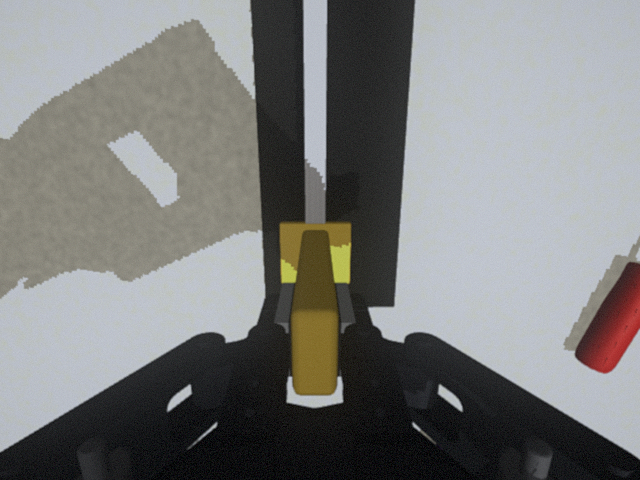

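Request:
{"api": "send_rows", "payload": {
  "plan": [
    {"linear": [0.01, 0.25, 0.03], "roll": 0},
    {"linear": [0.01, 0.25, 0.03], "roll": 0},
    {"linear": [0.01, 0.25, 0.03], "roll": 0},
    {"linear": [0.01, 0.2, 0.03], "roll": 0},
    {"linear": [0.01, 0.08, 0.03], "roll": 0}
  ]
}}

```text
t: 26.62
tcp_pos: [0.4563, -0.2772, 0.0787]
tool_rot: [-0.049, 0.706, -0.705, 0.048]
force: [-0.4, -0.0, -0.8]
finger_gap: 0.178
```

Request:
{"api": "send_rows", "payload": {
  "plan": [
    {"linear": [0, 0.02, 0], "roll": 0},
    {"linear": [0, 0.01, 0], "roll": 0},
    {"linear": [0, 0, 0], "roll": 0},
    {"linear": [0, 0, 0], "roll": 0},
    {"linear": [0, 0, 0], "roll": 0}
  ]
}}

```text
t: 27.25
tcp_pos: [0.4566, -0.2773, 0.0786]
tool_rot: [0.048, -0.705, 0.705, -0.048]
force: [-0.1, 0.5, -2.3]
finger_gap: 0.176
```

```bash
python3 c.py
```

```text
27.25 lip [-0.0265 -0.311 ] yaw -172.16 z 0.0786 F [-0.1   0.54 -2.3 ] T [0.031 0.011 0.028] 0.176
```

Request:
{"api": "send_rows", "payload": {
  "plan": [
    {"linear": [0, 0.02, 0], "roll": 0},
    {"linear": [0, 0.02, 0], "roll": 0},
    {"linear": [0, 0, 0], "roll": 0},
    {"linear": [0, 0, 0], "roll": 0},
    {"linear": [0, 0, 0], "roll": 0}
  ]
}}

```text
t: 27.88
tcp_pos: [0.4566, -0.2775, 0.0781]
tool_rot: [0.048, -0.705, 0.706, -0.048]
force: [-1.5, 1.0, 5.4]
finger_gap: 0.177
```

Resting on the mat. Release, then retreat.

Request:
{"api": "send_rows", "payload": {
  "plan": [
    {"linear": [0, 0, 0], "roll": 0},
    {"linear": [0, 0, 0], "roll": 0},
    {"linear": [0, 0, 0], "roll": 0},
    {"linear": [0, 0, 0], "roll": 0},
    {"linear": [0, 0, 0], "roll": 0}
  ],
  "claw": 85
}}

```text
t: 28.5
tcp_pos: [0.4565, -0.2773, 0.0772]
tool_rot: [-0.048, 0.705, -0.705, 0.048]
force: [-0.0, 0.5, -0.9]
finger_gap: 0.995
```

```bash
python3 c.py; python3 - <<'E'
from h import *
cv2.imwrite('pics/n.png',manip.snapshot('wrist'))
E
```

```text
28.5 lip [-0.0265 -0.3109] yaw -172.16 z 0.0772 F [-0.01  0.51 -0.85] T [-0.035  0.003  0.024] 0.995
```

View pics/n.png

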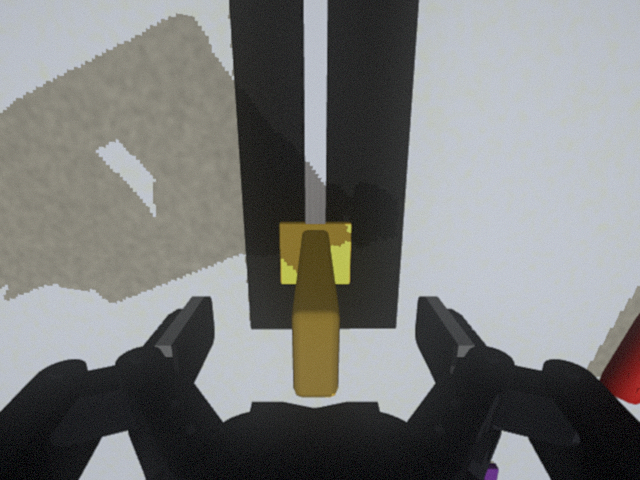

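Request:
{"api": "send_rows", "payload": {
  "plan": [
    {"linear": [0, -0.5, 0], "roll": 0},
    {"linear": [0, -0.9, 0], "roll": 0},
    {"linear": [0, -1, 0], "roll": 0},
    {"linear": [0, -1, 0], "roll": 0},
    {"linear": [0, -0.8, 0], "roll": 0}
  ]
}}

```text
t: 29.18
tcp_pos: [0.4567, -0.2774, 0.2057]
tool_rot: [0.048, -0.705, 0.706, -0.049]
force: [-0.0, -0.7, 0.0]
finger_gap: 0.994
```

Request:
{"api": "send_rows", "payload": {
  "plan": [
    {"linear": [0, 0, 0], "roll": 0},
    {"linear": [0, 0, 0], "roll": 0},
    {"linear": [0, 0, 0], "roll": 0},
    {"linear": [0, 0, 0], "roll": 0},
    {"linear": [0, 0, 0], "roll": 0}
  ]
}}

```text
t: 29.8
tcp_pos: [0.4563, -0.2771, 0.2027]
tool_rot: [-0.049, 0.706, -0.705, 0.048]
force: [-1.2, 0.6, 0.2]
finger_gap: 0.996
```

```bash
python3 - <<'E'
from h import *
a=manip.snapshot('scene'); b=manip.snapshot('side')
cv2.imwrite('pics/o1.png',a); crop(b,100,160,420,400,2.5,'pics/o2.png')
E
```

```text
(no output)
```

View pics/o1.png

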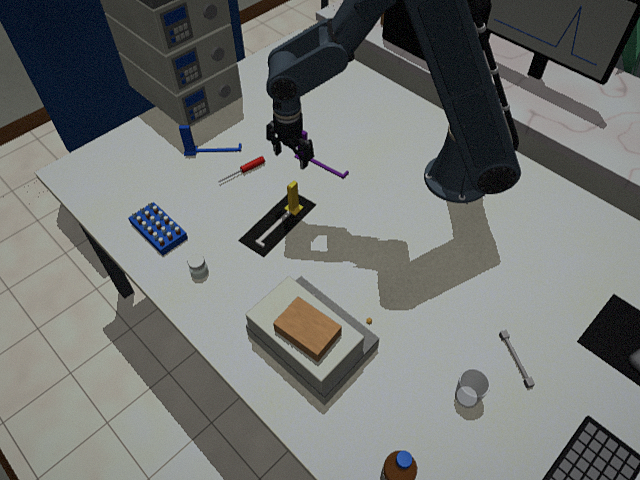

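View pics/o2.png

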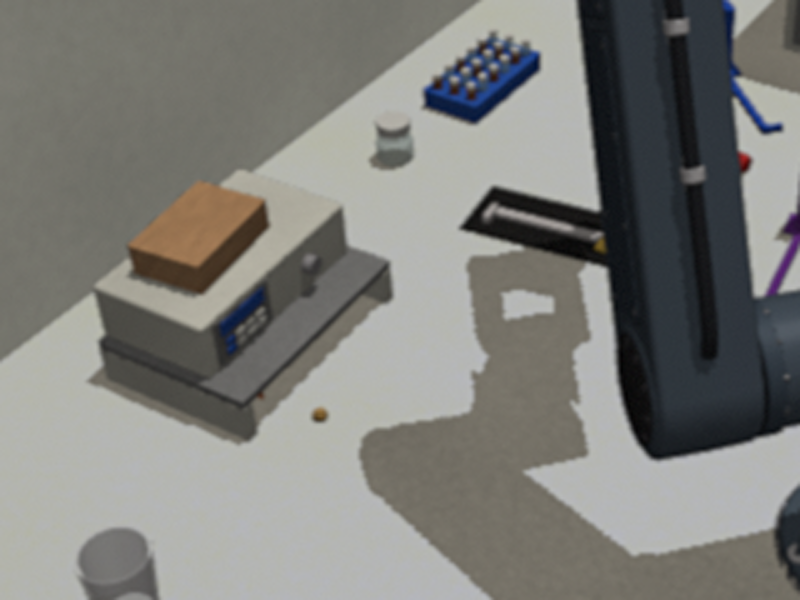

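The nut lies in front of the stand at scene pixel (369,321). The probe is upright on its mat with the handle at (293,197), and the gripper is well clear at (290,145). Everything else is where it was.

```bash
python3 - <<'E'
from h import *
w=ray(cam('scene'),(369.5,321),.005); c,s=np.cos(SP[2]),np.sin(SP[2]); d=w[:2]-SP[:2]; print(c*d[0]+s*d[1])
print(manip.sign_off())
E
```

```text
-0.04374301368025722
the job is handed in; nothing more can be done
None
```

The nut is out on the bench about 44 mm in front of the stand. The probe is back on its mat, released, and the job is handed in. It took about 30 s of the 58 s allowed, and the sign-off reported no verdict.

- **Sweep:** I slid the blade in on the right at about 94 mm depth and swept left. I stopped at first contact with the flap, about 77 mm left of the stand's middle. The contact force was roughly 1 to 2 N, which puts the flap in by about 1 to 3 mm, well short of the 10 mm alarm.
- **Drag:** I pulled the nut out in the probe's corner and freed the probe before lifting it. The gripper stayed with the handle and never came near the nut.
- **Last checks:**
  - Two cameras agreed on the nut's position (44.4 and 43.7 mm out).
  - The probe stands upright on its mat, aligned with it and within about 2 mm of where it was.
  - The gripper is open and clear, about 0.2 m up.
  - The other objects look unmoved in the last pictures; I compared them by eye only.
- **Disagreements:**
  - The stand's outline fitted the pictures with errors of up to about 3 pixels.
  - The force readings carried about 0.5 to 1 N of noise, so I confirmed the flap contact by the wrist torque.

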